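# Twist the tapered key home in a wooden barrel tap

### The job

Take the tapered wooden key out of its drilled stand and fit it into the socket of the barrel tap: twist it (to and fro if need be) while pressing steadily, until it is wedged tight and holds by itself, and leave its paddle handle square across the barrel, which is the shut position. Press firmly but never force it, about 14 N and always less than 22 N, or the tap suffers; a straight push alone does not wedge the key. Do not disturb the tin, the sanding block and the jar.

Things in the scene. Friction and masses are not known exactly. Their poses are not given: they have to be found in the camera images.
- tap: the wooden barrel tap with its cradle, on a plywood base 150 x 86 mm screwed to the bench. Origin on the bench under the centre of the socket; x along the horizontal barrel (spout towards -x, 152 mm long, axis 50 mm up, 31 mm thick), y across the barrel, z up. The upright socket boss in the middle is 42 mm wide and its mouth is 92 mm up
- socket_mouth (a point): centre of the open top of the socket: a vertical round cork-lined hole 23 mm wide here, 60 mm deep, tapered like the key. Keys are turned by hand: this one first binds with its foot 39 to 51 mm below the mouth, so feel for it; pressing and twisting (up to 0.5 N m) wedge it some 2 to 4 mm deeper, and the collar stays clear of the boss
- cradle (a joint): how far the cradle with the tap has sunk on its rubber pads, m: 0 at rest, negative when pressed down; 1 mm for every 15 N of downward push (so -0.0015 is 22.5 N)
- key: loose tapered key of plain wood, about 0.13 kg, upright in the stand. Origin at the centre of its foot, z up its axis. Round taper 14 mm wide at the foot, 25 mm at 55 mm up; a collar 31 mm wide from 58 to 64 mm; on it the flat paddle from 64 to 98 mm, 48 mm long along x and 14 mm thick along y (grasp across the 14 mm); a half turn of it makes no difference
- stand: drilled wooden block 76 x 76 x 50 mm, fixed; origin at the centre of its underside. The key stands loosely in its 25 mm hole, foot 4 mm above the bench
- wax_tin: round red tin of wax, 69 mm wide, 36 mm high, origin at the centre of its underside; leave alone
- sanding_block: sanding block 64 x 115 x 36 mm, origin at the centre of its underside; leave alone
- jar: jar of screws, 66 mm wide, 86 mm high, origin at the centre of its underside; leave alone
Mind the look-alikes: they are no part of the job. Leave any blue look-alike of the key alone.

How it is judged:
By the outcome, as a careful person would: the job done as asked, in the order asked, and still so for the second after the job is handed in, with the robot touching nothing.
It also fails if it takes over 53 s, if anything falls off the work surface, if the arm or the gripper's body presses on something with over 40 N, if the wrist force passes 120 N, or if a joint passes its speed limit or range.

### The arm

A 6-joint arm with a two-finger parallel gripper is mounted at the origin on a cart in front of the work surface, level with it; the furniture and walls round the work are solid. World frame = base frame: x ahead of the robot, y to its left, z up, the work surface at z = 0. Lengths are in mm, angles in rad, forces in N, time in s.
With the tool pointing down it reaches from about 400 to 925 mm from the base axis. Payload 12.5 kg.
Tool frame: the origin (TCP) lies on the centre line of the jaws, within the pads' length; the fingertips stand 19 mm ahead of it and the grasp point (between the pads) is the TCP; y points along the fingers, x is the direction in which the jaws open and shut, and the axes are right-handed (so a half turn about y gives the same grasp; the last joint's range is limited). The gripper opens to 95 mm and grips with 3 to 60 N. Pads are 20 mm wide; open, the fingers measure 119 mm over their backs; the gripper's body (75 mm by 180 mm) begins 59 mm behind the grasp point.
Start: joints at [-1.273, 0.491, 1.559, -0, 1.092, -0.106], TCP at [245.596, -574.741, 233.661] pointing down, gripper open.
Joint ranges: [-3.1, 3.1], [-0.84, 2.19], [0.05, 2.79], [-1.13, 4.28], [0.06, 2.93], [-2.69, 2.69]. Speed limits (rad/s): [2.22, 2.22, 2.79, 3.14, 3.14, 3.14].

### API

Orientations are given as [roll, pitch, yaw] about the fixed x, y, z axes, in that order (R = Rz(yaw) Ry(pitch) Rx(roll)).
In Python, from cell import env gives the robot as it stands. The module is installed in compiled form; this text tells all that it offers.
- The arm moves only by the tool move_arm, never from a script. Its argument "rows" is a list of rows, each an object of numbers: "tx", "ty", "tz": the shift along the tool's x, y, z in cm; "rx", "ry", "rz": the turn, a rotation vector about the tool's x, y, z in rad; "grip": the opening in per cent of the stroke, from 0 (shut) to 100 (fully open). In form: [{"tx": .., "ty": .., "tz": .., "rx": .., "ry": .., "rz": .., "grip": ..}, ...]. A call has 1 to 10 rows; each row shifts and turns the commanded pose from where the row before left it, along the tool's axes as they then stand; what a row does not reach is not made up. A row lasts 1/12 s, in which the tool goes at most 41.7 mm and 7.16 degrees, less where a joint would pass 70% of its speed; a pose out of reach is approached as far as the arm can. A call is refused whole if a number of a shift passes 4.17 or a number of a turn 0.125, either way. A call with a gripper value outside its range is refused whole. The fingers move at their own pace and stop on an object; the grip force is fixed at half the most. Time passes only in rows, so rows that do not move let the fingers close. It gives the time, the measured TCP pose, the force and the opening at its end, in the units of the state.
- env.state(): the state, without advancing time (a new reading comes with each control period).
- env.read_camera(name): name is "scene" or "top" or "wrist"; returns (picture, depth): 384x512x3 uint8, blue, green, red; 384x512 float32, mm along the optical axis (not along the pixel's ray), 0 where there is no reading.
- env.calibration(name): a dict with "vertical_fov" (degrees; the focal length in pixels is half the picture's height over the tangent of half this angle, whatever the lens; pixels are square), "cx", "cy" (the principal point, pixels), "dist" ([k1, k2, p1, p2, k3] as OpenCV has them; the pictures are not rectified), "eye" and "rotation" of the camera in the world. Camera axes: x right, y up, looking along -z (the intrinsics and any distortion apply to the point x, -y, -z); pixel columns grow to the right and rows downward; lengths in mm; the calibration is good to about 2 mm. A picture is of the moment at which its call begins: read the wrist's pose just before it. calibration takes no time and is no camera call; for the wrist camera it gives the pose at the moment of the call.
- env.job_done(): hands the job in, once; it reports no verdict.
The state is a dict: "t": time; "joints": joint angles; "qvel": joint speeds; "tau": joint torques, N m; "eef_pos": TCP position; "tcp_rot": TCP orientation; "ft_force": force on the tool from outside, world axes, zero at the start; "moment": the same for the moment, N m; "opening": opening from 0.0 (shut) to 1.0 (fully open).
Only numpy, scipy, OpenCV 4.12 (cv2) and the standard library are available. Lean on these libraries where they do the work, as an engineer would, in place of code of your own. Each camera call takes 0.05 s, during which the arm holds its last target.

## Working session

There is one attempt and no reset: what is moved stays moved. The work goes in short steps, Python scripts to look and compute and a tool call to move; the robot and the scene stay as the last step left them, time stands still between calls to the robot, and variables do not carry over. Pictures are saved under pics/ and viewed, and the job is handed in when it is done.

Besides the shell and the picture viewer there is one more tool, called after ">>>" as name([rows], argument=value, ...), one row to a line, values as JSON. move_arm: Moves the arm, as the interface text tells. Its arguments: {"type":"object","properties":{"rows":{"type":"array"}},"required":["rows"]}

```bash
ls; mkdir -p pics
python3 - <<'E'
from cell import env
import cv2,numpy as np
s=env.state();print(s)
for n in("scene","top"):
    p,d=env.read_camera(n);cv2.imwrite(f"pics/{n}0.png",p);np.save(f"pics/{n}0.npy",d)
    print(n,env.calibration(n))
print(env.calibration("wrist"))
E
```

```text
pics
{'t': 0.0, 'joints': array([-1.27262419e+00,  4.91586315e-01,  1.55943953e+00, -6.18986908e-06,
        1.09169000e+00, -1.05579206e-01]), 'qvel': array([ 0.00083727, -0.0004445 ,  0.00060874, -0.00058555, -0.00018116,
       -0.00081285]), 'tau': array([ 5.62213809e-04, -6.12648082e+01, -2.58185667e+01,  6.92627463e-02,
        4.82147781e-02, -1.39073031e-04]), 'eef_pos': array([ 245.51234275, -574.5260197 ,  233.04852818]), 'tcp_rot': array([-1.57068342e+00,  1.11751393e-03, -1.16704206e+00]), 'ft_force': array([-0.10549709,  0.0534974 ,  0.71154677]), 'moment': array([-0.03394937,  0.02420733, -0.02152987]), 'opening': 0.9993192731848431}
scene {'vertical_fov': 46.07983237323867, 'cx': 263.1248867675308, 'cy': 191.07787787659936, 'dist': array([-0.18271191,  0.        ,  0.        ,  0.        ,  0.        ]), 'eye': array([ 19.74013438, 553.11138301, 683.66510425]), 'rotation': array([ 0.92219608, -0.00683408, -2.34798966])}
top {'vertical_fov': 47.280282759263116, 'cx': 252.30123687762264, 'cy': 198.2552576740239, 'dist': array([-0.15345858,  0.        ,  0.        ,  0.        ,  0.        ]), 'eye': array([526.36205828,   1.58143124, 985.67034702]), 'rotation': array([ 0.05235386,  0.01953058, -1.59219704])}
{'vertical_fov': 69.35229188789427, 'cx': 258.5059294143336, 'cy': 191.27830295800374, 'dist': array([0.01742648, 0.        , 0.        , 0.        , 0.        ]), 'eye': array([ 307.13730936, -547.72233298,  384.64735374]), 'rotation': array([-0.24252755,  0.00124078, -1.16710638])}
```

View pics/scene0.png

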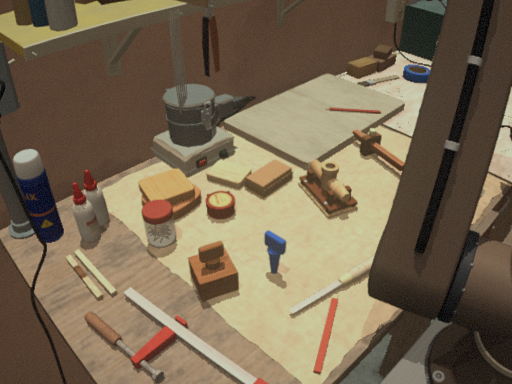

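View pics/top0.png

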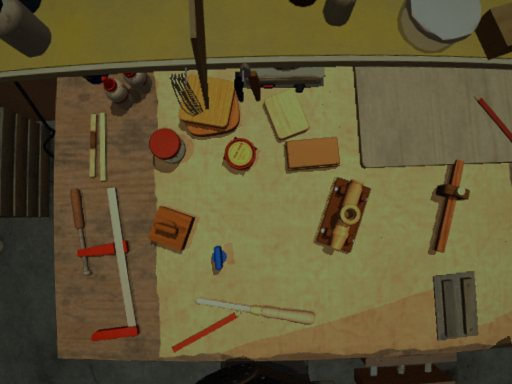

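```bash
cat > h.py <<'E'
import cv2,numpy as np
from scipy.spatial.transform import Rotation as Ro
def K(c,h=384):
    f=h/2/np.tan(np.radians(c["vertical_fov"])/2)
    return np.array([[f,0,c["cx"]],[0,f,c["cy"]],[0,0,1]])
def rot(c): return Ro.from_euler("xyz",c["rotation"]).as_matrix()
def rays(c,uv):
    u=cv2.undistortPoints(np.asarray(uv,float).reshape(-1,1,2),K(c),np.array(c["dist"])).reshape(-1,2)
    return np.c_[u[:,0],-u[:,1],-np.ones(len(u))]
def cloud(c,d):
    v,u=np.mgrid[:384,:512]
    r=rays(c,np.c_[u.ravel(),v.ravel()])
    P=(r*d.ravel()[:,None])@rot(c).T+c["eye"]
    P[d.ravel()<=0]=np.nan
    return P.reshape(384,512,3)
def atz(c,uv,z):
    r=rays(c,uv)@rot(c).T
    return c["eye"]+r*((z-c["eye"][2])/r[:,2])[:,None]
def proj(c,P):
    q=(np.asarray(P,float)-c["eye"])@rot(c)
    q=q*[1,-1,-1]
    return cv2.projectPoints(q,np.zeros(3),np.zeros(3),K(c),np.array(c["dist"]))[0].reshape(-1,2)
E
python3 - <<'E'
from h import *
from cell import env
for n,boxes in (("top",{"key":(140,200,200,260),"tap":(310,170,380,260),"bluek":(205,235,235,280)}),("scene",{"key":(185,235,245,300),"tap":(295,150,362,220)})):
    c=env.calibration(n);d=np.load(f"pics/{n}0.npy");im=cv2.imread(f"pics/{n}0.png")
    C=cloud(c,d)
    for k,(a,b,e,f) in boxes.items():
        P=C[b:f,a:e].reshape(-1,3);P=P[np.isfinite(P[:,0])]
        print(n,k,"zhist",np.histogram(P[:,2],bins=range(-10,130,5))[0])
        lo,hi=dict(key=(92,115),tap=(84,104),bluek=(70,130))[k]
        Q=P[(P[:,2]>lo)&(P[:,2]<hi)]
        print(len(Q),np.median(Q[:,2]),cv2.minAreaRect(Q[:,:2].astype(np.float32)))
        if k=="key":
            Q=P[(P[:,2]>44)&(P[:,2]<56)];print("stand",len(Q),cv2.minAreaRect(Q[:,:2].astype(np.float32)))
        if k=="tap":
            Q=P[(P[:,2]>5)&(P[:,2]<104)];print("tapbase",len(Q),cv2.minAreaRect(Q[:,:2].astype(np.float32)))
        cv2.imwrite(f"pics/c_{n}_{k}.png",cv2.resize(im[b:f,a:e],None,fx=7,fy=6 if 0 else 7,interpolation=cv2.INTER_CUBIC)[:600])
E
python3 -c "
import cv2,numpy as np
a=[cv2.resize(cv2.imread('pics/c_%s.png'%n),(390,290)) for n in('top_key','top_tap','scene_key','scene_tap')]
cv2.imwrite('pics/m1.png',np.vstack([np.hstack(a[:2]),np.hstack(a[2:])]))"
```

```text
top key zhist [ 271 1175  808   18   12   17   12   18   14   19   17  384  580    6
    3   47    6    6    5    8    6   38  107    4    0    0    0]
155 101.28207639384573 ((515.2205810546875, 198.2420654296875), (46.092857360839844, 14.290010452270508), 71.64491271972656)
stand 978 ((516.13037109375, 198.10842895507812), (76.83382415771484, 74.50201416015625), 69.75172424316406)
top tap zhist [   2 1389 2230  118   19   26  719  383   28   40   30   36  209  181
  378  191    8   28   17   39  193    9    0    0    0    0    0]
244 91.82962458939431 ((536.4685668945312, -180.25668334960938), (41.769466400146484, 41.25788497924805), 30.924907684326172)
tapbase 2652 ((539.95703125, -189.13336181640625), (134.47836303710938, 201.43844604492188), 85.3095932006836)
top bluek zhist [  1 390 711   7   0   0   0   0   0   0   0   0   0   1  40  18   4   5
   9   5  13 126  15   0   0   0   0]
177 97.21263411856387 ((454.12530517578125, 91.1227798461914), (46.35700988769531, 14.25502872467041), 4.524307727813721)
scene key zhist [  41  582 1195   72   74   83   73   86   90   75   88  420  487   22
    8   67   34   51   49   43   55   59  125    2    0    0    0]
220 100.70599885587075 ((512.95361328125, 198.5408935546875), (48.94926071166992, 16.37530517578125), 74.64044189453125)
stand 930 ((513.64306640625, 198.47918701171875), (78.0888442993164, 80.07865142822266), 69.8175277709961)
scene tap zhist [   0  994 1225  272   90  118  493  376   89   59   65   87  154  129
  190   78   23   29   48   54   95    0    0    0    0    0    0]
161 90.46195196681151 ((534.6400146484375, -178.70571899414062), (40.90183639526367, 41.62952423095703), 11.681448936462402)
tapbase 2449 ((583.3604125976562, -229.36819458007812), (180.99078369140625, 305.2497253417969), 33.27259826660156)
```

View pics/m1.png

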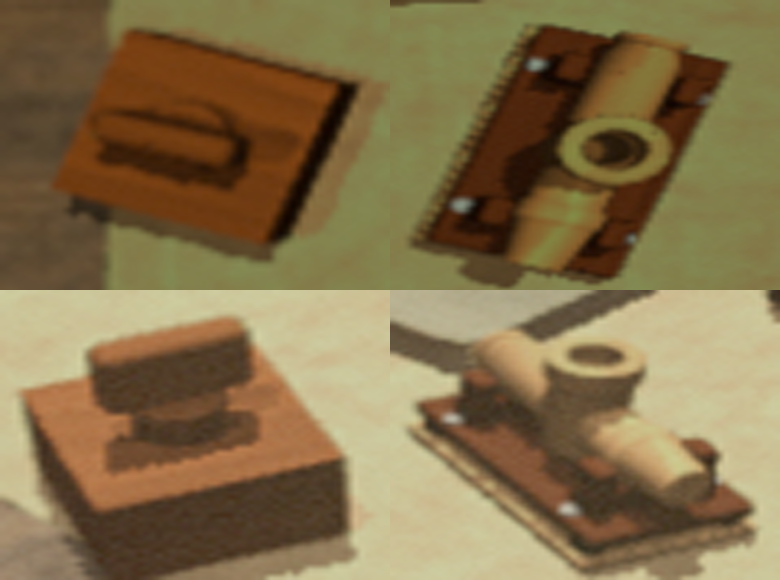

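The wanted key is the plain wood one in the stand: top (171,230), scene (212,262). The blue one at top (218,257), scene (275,250) is the look-alike. The tap's socket is at top (348,213). The crop confirms the plain key: its paddle top is at z≈101 mm and it stands in the block. Next I look at the tap from the wrist camera on the way.

```bash
cat > plan.py <<'E'
from h import *
import json
def plan(s,pos,yaw,n,grip=None):
    """rows (rounded) from the measured state to pos, tool down with tool-x at yaw"""
    p=np.array(s["eef_pos"]);R=Ro.from_euler("xyz",s["tcp_rot"])
    T=Ro.from_euler("xyz",[-np.pi/2,0,yaw])
    out=[]
    for i in range(n):
        k=n-i
        d=R.inv().apply(np.array(pos)-p)/k/10
        d=np.round(d,2)
        w=(R.inv()*T).as_rotvec()/k;w=np.round(w,3)
        r=dict(zip(("tx","ty","tz","rx","ry","rz"),[float(x) for x in (*d,*w)]))
        r={a:b for a,b in r.items() if b}
        if grip is not None:r["grip"]=grip
        out.append(r)
        p=p+R.apply(d*10);R=R*Ro.from_rotvec(w)
    return json.dumps(out)
E
python3 - <<'E'
from plan import *
from cell import env
n="top";c=env.calibration(n);C=cloud(c,np.load("pics/top0.npy"))
P=C[170:260,310:380].reshape(-1,3);P=P[np.isfinite(P[:,0])]
Q=P[(P[:,2]>12)&(P[:,2]<25)];print("base",len(Q),cv2.minAreaRect(Q[:,:2].astype(np.float32)))
Q=P[(P[:,2]>58)&(P[:,2]<68)&(np.hypot(P[:,0]-536,P[:,1]+180)<85)];q=Q[:,:2]-Q[:,:2].mean(0)
v=np.linalg.svd(q)[2][0];print("barrel",Q.mean(0),np.degrees(np.arctan2(v[1],v[0])))
P=C.reshape(-1,3);Q=P[P[:,2]>150];print("high",np.nanmin(Q,0))
print(plan(env.state(),[515,-190,260],-0.33,16,100))
E
```

```text
base 752 ((536.9940185546875, -180.90228271484375), (82.0279312133789, 150.41738891601562), 70.25473022460938)
barrel [ 536.85310808 -179.28764209   63.21630825] 159.677854050053
high [ 225.73103919 -335.16901076  150.03254162]
[{"tx": -1.55, "ty": -0.17, "tz": 2.49, "ry": -0.052, "grip": 100}, {"tx": -1.42, "ty": -0.17, "tz": 2.57, "ry": -0.052, "grip": 100}, {"tx": -1.28, "ty": -0.17, "tz": 2.64, "ry": -0.052, "grip": 100}, {"tx": -1.14, "ty": -0.17, "tz": 2.7, "ry": -0.052, "grip": 100}, {"tx": -1.0, "ty": -0.16, "tz": 2.76, "ry": -0.052, "grip": 100}, {"tx": -0.86, "ty": -0.17, "tz": 2.81, "ry": -0.052, "grip": 100}, {"tx": -0.71, "ty": -0.16, "tz": 2.85, "ry": -0.052, "grip": 100}, {"tx": -0.56, "ty": -0.17, "tz": 2.88, "ry": -0.053, "grip": 100}, {"tx": -0.4, "ty": -0.16, "tz": 2.91, "ry": -0.052, "grip": 100}, {"tx": -0.25, "ty": -0.17, "tz": 2.92, "ry": -0.053, "grip": 100}, {"tx": -0.1, "ty": -0.16, "tz": 2.93, "ry": -0.052, "grip": 100}, {"tx": 0.05, "ty": -0.17, "tz": 2.93, "ry": -0.053, "grip": 100}, {"tx": 0.21, "ty": -0.16, "tz": 2.93, "ry": -0.052, "grip": 100}, {"tx": 0.36, "ty": -0.17, "tz": 2.91, "ry": -0.053, "grip": 100}, {"tx": 0.52, "ty": -0.16, "tz": 2.89, "ry": -0.052, "grip": 100}, {"tx": 0.66, "ty": -0.17, "tz": 2.86, "rx": -0.001, "ry": -0.053, "rz": -0.001, "grip": 100}]
```

>>> move_arm([
  {"tx": -1.55, "ty": -0.17, "tz": 2.5, "ry": -0.052, "grip": 100},
  {"tx": -1.42, "ty": -0.17, "tz": 2.57, "ry": -0.052, "grip": 100},
  {"tx": -1.28, "ty": -0.17, "tz": 2.64, "ry": -0.052, "grip": 100},
  {"tx": -1.14, "ty": -0.17, "tz": 2.7, "ry": -0.052, "grip": 100},
  {"tx": -1.0, "ty": -0.16, "tz": 2.76, "ry": -0.052, "grip": 100},
  {"tx": -0.86, "ty": -0.17, "tz": 2.81, "ry": -0.052, "grip": 100},
  {"tx": -0.71, "ty": -0.16, "tz": 2.85, "ry": -0.052, "grip": 100},
  {"tx": -0.56, "ty": -0.17, "tz": 2.88, "ry": -0.053, "grip": 100},
  {"tx": -0.4, "ty": -0.16, "tz": 2.91, "ry": -0.052, "grip": 100},
  {"tx": -0.25, "ty": -0.17, "tz": 2.92, "ry": -0.053, "grip": 100},
])

```text
validation failed for argument at $.ro...
```

>>> move_arm([
  {"tx": -0.1, "ty": -0.16, "tz": 2.93, "ry": -0.052, "grip": 100},
  {"tx": 0.05, "ty": -0.17, "tz": 2.93, "ry": -0.053, "grip": 100},
  {"tx": 0.21, "ty": -0.16, "tz": 2.93, "ry": -0.052, "grip": 100},
  {"tx": 0.36, "ty": -0.17, "tz": 2.91, "ry": -0.053, "grip": 100},
  {"tx": 0.52, "ty": -0.16, "tz": 2.89, "ry": -0.052, "grip": 100},
  {"tx": 0.66, "ty": -0.17, "tz": 2.86, "ry": -0.053, "grip": 100},
  {"grip": 100},
  {"grip": 100},
])

```text
validation failed for argument at $.ro...
```

Run:
```python
from plan import *
from cell import env
s=env.state();c=env.calibration("wrist");p,d=env.read_camera("wrist")
cv2.imwrite("pics/w1.png",p);np.save("pics/w1.npy",d);np.save("pics/w1c.npy",c,allow_pickle=True)
print(s["t"],s["eef_pos"],s["tcp_rot"],c)
C=cloud(c,d);P=C.reshape(-1,3);P=P[np.isfinite(P[:,0])&(np.hypot(P[:,0]-536,P[:,1]+180)<120)]
Q=P[(P[:,2]>87)&(P[:,2]<99)];print(np.median(Q[:,2]),cv2.minAreaRect(Q[:,:2].astype(np.float32)),cv2.minEnclosingCircle(Q[:,:2].astype(np.float32)))
Q=P[(P[:,2]>12)&(P[:,2]<25)];print("base",len(Q),cv2.minAreaRect(Q[:,:2].astype(np.float32)))
```

```text
0.1 [ 245.54906013 -574.52697413  233.14110266] [-1.57071643e+00  9.54000363e-04 -1.16696293e+00] {'vertical_fov': 69.35229188789427, 'cx': 258.5059294143336, 'cy': 191.27830295800374, 'dist': array([0.01742648, 0.        , 0.        , 0.        , 0.        ]), 'eye': array([ 307.13730936, -547.72233298,  384.64735374]), 'rotation': array([-0.24252755,  0.00124078, -1.16710638])}
nan ((0.0, 0.0), (0.0, 0.0), 0.0) ((0.0, 0.0), 0.0)
base 0 ((0.0, 0.0), (0.0, 0.0), 0.0)
  return _methods._mean(a, axis=axis, dtype=dtype,
  ret = ret.dtype.type(ret / rcount)
```

View pics/w1.png

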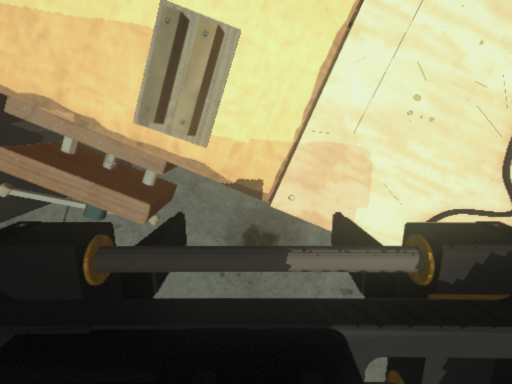

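The move was refused on format and nothing moved. The wrist picture shows only the bench edge and the fingers. I'll give every key in each row.

>>> move_arm([
  {"tx": -1.55, "ty": -0.17, "tz": 2.5, "rx": 0, "ry": -0.052, "rz": 0, "grip": 100},
])

```text
t: 0.23
eef_pos: [260.7, -552.9, 234.5]
tcp_rot: [-1.571, -0.0, -1.118]
ft_force: [-0.6, 0.1, 0.6]
opening: 0.999
```

>>> move_arm([
  {"tx": -1.42, "ty": -0.17, "tz": 2.57, "rx": 0, "ry": -0.052, "rz": 0, "grip": 100},
  {"tx": -1.28, "ty": -0.17, "tz": 2.64, "rx": 0, "ry": -0.052, "rz": 0, "grip": 100},
  {"tx": -1.14, "ty": -0.17, "tz": 2.7, "rx": 0, "ry": -0.052, "rz": 0, "grip": 100},
  {"tx": -1.0, "ty": -0.16, "tz": 2.76, "rx": 0, "ry": -0.052, "rz": 0, "grip": 100},
  {"tx": -0.86, "ty": -0.17, "tz": 2.81, "rx": 0, "ry": -0.052, "rz": 0, "grip": 100},
  {"tx": -0.71, "ty": -0.16, "tz": 2.85, "rx": 0, "ry": -0.052, "rz": 0, "grip": 100},
  {"tx": -0.56, "ty": -0.17, "tz": 2.88, "rx": 0, "ry": -0.053, "rz": 0, "grip": 100},
  {"tx": -0.4, "ty": -0.16, "tz": 2.91, "rx": 0, "ry": -0.052, "rz": 0, "grip": 100},
  {"tx": -0.25, "ty": -0.17, "tz": 2.92, "rx": 0, "ry": -0.053, "rz": 0, "grip": 100},
])

```text
t: 0.98
eef_pos: [414.7, -333.0, 250.4]
tcp_rot: [-1.571, 0.0, -0.643]
ft_force: [0.3, 1.5, 1.0]
opening: 1.002
```

>>> move_arm([
  {"tx": -0.1, "ty": -0.16, "tz": 2.93, "rx": 0, "ry": -0.052, "rz": 0, "grip": 100},
  {"tx": 0.05, "ty": -0.17, "tz": 2.93, "rx": 0, "ry": -0.053, "rz": 0, "grip": 100},
  {"tx": 0.21, "ty": -0.16, "tz": 2.93, "rx": 0, "ry": -0.052, "rz": 0, "grip": 100},
  {"tx": 0.36, "ty": -0.17, "tz": 2.91, "rx": 0, "ry": -0.053, "rz": 0, "grip": 100},
  {"tx": 0.52, "ty": -0.16, "tz": 2.89, "rx": 0, "ry": -0.052, "rz": 0, "grip": 100},
  {"tx": 0.66, "ty": -0.17, "tz": 2.86, "rx": 0, "ry": -0.053, "rz": 0, "grip": 100},
  {"tx": 0, "ty": 0, "tz": 0, "rx": 0, "ry": 0, "rz": 0, "grip": 100},
  {"tx": 0, "ty": 0, "tz": 0, "rx": 0, "ry": 0, "rz": 0, "grip": 100},
])

```text
t: 1.65
eef_pos: [515.6, -189.1, 260.0]
tcp_rot: [-1.571, 0.0, -0.328]
ft_force: [-1.3, 0.2, 0.4]
opening: 1.0
```

```bash
sed -i 's/        r={a:b for a,b in r.items() if b}/        r={a:(b if b else 0) for a,b in r.items()}/' plan.py
python3 - <<'E'
from plan import *
from cell import env
s=env.state();c=env.calibration("wrist");p,d=env.read_camera("wrist")
cv2.imwrite("pics/w2.png",p);np.save("pics/w2.npy",d)
print(s["t"],s["eef_pos"],s["tcp_rot"],s["ft_force"],c["eye"],c["rotation"])
C=cloud(c,d);P=C.reshape(-1,3);P=P[np.isfinite(P[:,0])&(np.hypot(P[:,0]-536,P[:,1]+180)<120)]
Q=P[(P[:,2]>87)&(P[:,2]<99)];print(len(Q),np.median(Q[:,2]),cv2.minAreaRect(Q[:,:2].astype(np.float32)),cv2.minEnclosingCircle(Q[:,:2].astype(np.float32)))
Q=P[(P[:,2]>12)&(P[:,2]<25)];print("base",len(Q),cv2.minAreaRect(Q[:,:2].astype(np.float32)))
E
```

```text
1.65 [ 515.55554015 -189.06931662  260.03262318] [-1.57090734e+00  2.95399644e-04 -3.27726876e-01] [-1.31648031  0.17636401  0.35556822] [ 537.12980699 -125.00879177  411.55089058] [-0.24234389  0.00085213 -0.3278242 ]
688 92.23513996838565 ((535.83837890625, -180.17108154296875), (41.1395378112793, 41.04350662231445), 13.977765083312988) ((535.7693481445312, -180.5591583251953), 21.13538360595703)
base 2113 ((551.1818237304688, -180.62042236328125), (118.90848541259766, 194.82933044433594), 88.17098236083984)
```

View pics/w2.png

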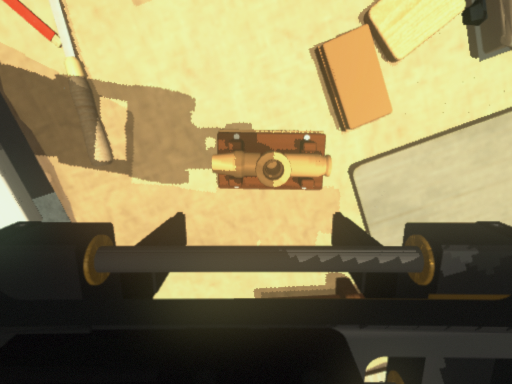

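The wrist picture shows the tap with its socket at (273,168). Measured at z=92 it is (535.9,-180.4), 41 mm wide, and the top camera agrees within 1 mm. Next I refine the barrel angle and plan the reach to the key.

Run:
```python
from plan import *
from cell import env
c=env.calibration("wrist");d=np.load("pics/w2.npy");C=cloud(c,d);P=C.reshape(-1,3);P=P[np.isfinite(P[:,0])]
P=P-[536,-180.3,0];a=np.radians(-20);e=np.array([np.cos(a),np.sin(a)]);n=np.array([-e[1],e[0]])
x=P[:,:2]@e;y=P[:,:2]@n
B=P[(abs(x)<85)&(abs(y)<52)&(P[:,2]>14)&(P[:,2]<26)];r=cv2.minAreaRect(B[:,:2].astype(np.float32));print("base",r, np.median(B[:,2]))
# barrel: mid-line by crest
for lo,hi in((60,72),):
    m=(abs(x)<80)&(abs(x)>24)&(abs(y)<20)&(P[:,2]>lo)&(P[:,2]<hi)
    q=np.c_[x[m],y[m]];xs=np.arange(-75,76,10);mid=[]
    for b in xs:
        k=abs(q[:,0]-b)<5
        if k.sum()>4: mid.append((b,(q[k,1].max()+q[k,1].min())/2))
    mid=np.array(mid);print(mid.round(1).tolist(),np.degrees(np.polyfit(mid[:,0],mid[:,1],1)[0])-20)
print(plan(env.state(),[490,180,240],-0.315,14,60))
```

```text
base ((-0.88409423828125, -1.3814239501953125), (80.34980773925781, 150.30386352539062), 70.16470336914062) 24.34079419006906
[[-75.0, -2.0], [-65.0, -1.3], [-55.0, -1.0], [-45.0, -1.5], [-35.0, -1.5], [-25.0, -0.6], [25.0, -0.8], [35.0, -0.7], [45.0, -0.5], [55.0, -1.5], [65.0, -0.7], [75.0, -1.2]] -19.76246821869829
[{"tx": -1.02, "ty": 0.14, "tz": 2.44, "rx": 0, "ry": -0.001, "rz": 0, "grip": 60}, {"tx": -1.02, "ty": 0.14, "tz": 2.44, "rx": 0, "ry": -0.001, "rz": 0, "grip": 60}, {"tx": -1.02, "ty": 0.14, "tz": 2.44, "rx": 0, "ry": -0.001, "rz": 0, "grip": 60}, {"tx": -1.02, "ty": 0.14, "tz": 2.45, "rx": 0, "ry": -0.001, "rz": 0, "grip": 60}, {"tx": -1.01, "ty": 0.14, "tz": 2.45, "rx": 0, "ry": -0.001, "rz": 0, "grip": 60}, {"tx": -1.01, "ty": 0.14, "tz": 2.45, "rx": 0, "ry": -0.001, "rz": 0, "grip": 60}, {"tx": -1.01, "ty": 0.14, "tz": 2.45, "rx": 0, "ry": -0.001, "rz": 0, "grip": 60}, {"tx": -1.01, "ty": 0.15, "tz": 2.45, "rx": 0, "ry": -0.001, "rz": 0, "grip": 60}, {"tx": -1.0, "ty": 0.14, "tz": 2.45, "rx": 0, "ry": -0.001, "rz": 0, "grip": 60}, {"tx": -1.0, "ty": 0.15, "tz": 2.45, "rx": 0, "ry": -0.001, "rz": 0, "grip": 60}, {"tx": -1.0, "ty": 0.14, "tz": 2.45, "rx": 0, "ry": -0.001, "rz": 0, "grip": 60}, {"tx": -1.0, "ty": 0.15, "tz": 2.45, "rx": 0, "ry": -0.001, "rz": 0, "grip": 60}, {"tx": -1.0, "ty": 0.14, "tz": 2.46, "rx": 0, "ry": -0.001, "rz": 0, "grip": 60}, {"tx": -0.99, "ty": 0.15, "tz": 2.45, "rx": 0, "ry": -0.001, "rz": 0, "grip": 60}]
```

>>> move_arm([
  {"tx": -1.42, "ty": 0.2, "tz": 3.43, "rx": 0, "ry": 0, "rz": 0, "grip": 60},
  {"tx": -1.42, "ty": 0.2, "tz": 3.43, "rx": 0, "ry": 0, "rz": 0, "grip": 60},
  {"tx": -1.42, "ty": 0.2, "tz": 3.43, "rx": 0, "ry": 0, "rz": 0, "grip": 60},
  {"tx": -1.42, "ty": 0.2, "tz": 3.43, "rx": 0, "ry": 0, "rz": 0, "grip": 60},
  {"tx": -1.42, "ty": 0.2, "tz": 3.43, "rx": 0, "ry": 0, "rz": 0, "grip": 60},
  {"tx": -1.42, "ty": 0.2, "tz": 3.43, "rx": 0, "ry": 0, "rz": 0, "grip": 60},
  {"tx": -1.42, "ty": 0.2, "tz": 3.43, "rx": 0, "ry": 0, "rz": 0, "grip": 60},
  {"tx": -1.42, "ty": 0.2, "tz": 3.43, "rx": 0, "ry": 0, "rz": 0, "grip": 60},
  {"tx": -1.42, "ty": 0.2, "tz": 3.43, "rx": 0, "ry": 0, "rz": 0, "grip": 60},
  {"tx": -1.42, "ty": 0.2, "tz": 3.43, "rx": 0, "ry": 0, "rz": 0, "grip": 60},
])

```text
t: 2.53
eef_pos: [491.7, 180.9, 240.2]
tcp_rot: [-1.571, -0.0, -0.332]
ft_force: [0.6, 0.0, -0.4]
opening: 0.601
```

>>> move_arm([
  {"tx": 0, "ty": 0, "tz": 0, "rx": 0, "ry": 0, "rz": 0, "grip": 60},
  {"tx": 0, "ty": 0, "tz": 0, "rx": 0, "ry": 0, "rz": 0, "grip": 60},
])

```text
t: 2.7
eef_pos: [491.7, 180.8, 239.9]
tcp_rot: [-1.571, 0.0, -0.329]
ft_force: [0.3, -0.5, -1.3]
opening: 0.601
```

Run:
```python
from plan import *
from cell import env
s=env.state();c=env.calibration("wrist");p,d=env.read_camera("wrist")
cv2.imwrite("pics/w3.png",p);np.save("pics/w3.npy",d)
print(s["t"],s["eef_pos"],s["tcp_rot"],s["ft_force"])
C=cloud(c,d);P=C.reshape(-1,3);P=P[np.isfinite(P[:,0])&(np.hypot(P[:,0]-515,P[:,1]-198)<40)]
Q=P[(P[:,2]>96)&(P[:,2]<110)];print(len(Q),np.median(Q[:,2]),Q.mean(0),cv2.minAreaRect(Q[:,:2].astype(np.float32)))
```

```text
2.7 [491.66991473 180.82520879 239.89881272] [-1.57130766e+00  3.46186775e-04 -3.28571805e-01] [ 0.33377993 -0.49627115 -1.3113664 ]
597 101.84877245140984 [514.29093536 199.85726023 101.42288306] ((514.1489868164062, 198.90306091308594), (47.414817810058594, 13.998866081237793), 72.0453872680664)
```

View pics/w3.png

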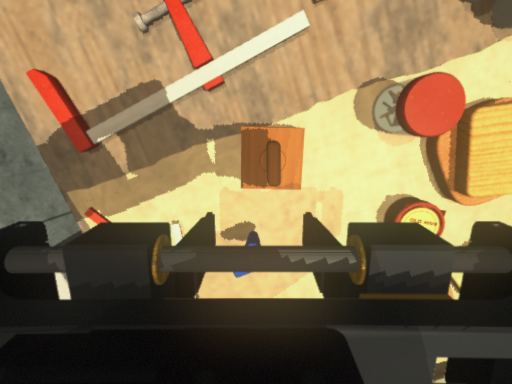

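The wrist picture shows the paddle at (273,162) in the block: (514.2,198.9), long axis 72.0°, top at z=102, 47x14 mm. These match the expected sizes.

```bash
python3 -c "
from plan import *
from cell import env
s=dict(env.state())
print(plan(s,[514.2,199,150],-0.313,4,60))
s['eef_pos']=[514.2,199,150];s['tcp_rot']=[-np.pi/2,0,-.313]
print(plan(s,[514.2,199,90],-0.313,4,60))"
```

```text
[{"tx": 0.37, "ty": 2.25, "tz": 0.64, "rx": 0, "ry": -0.004, "rz": 0, "grip": 60}, {"tx": 0.38, "ty": 2.25, "tz": 0.63, "rx": 0, "ry": -0.004, "rz": 0, "grip": 60}, {"tx": 0.38, "ty": 2.25, "tz": 0.63, "rx": 0, "ry": -0.004, "rz": 0, "grip": 60}, {"tx": 0.38, "ty": 2.25, "tz": 0.64, "rx": 0.001, "ry": -0.005, "rz": 0, "grip": 60}]
[{"tx": 0, "ty": 1.5, "tz": 0, "rx": 0, "ry": 0, "rz": 0, "grip": 60}, {"tx": 0, "ty": 1.5, "tz": 0, "rx": 0, "ry": 0, "rz": 0, "grip": 60}, {"tx": 0, "ty": 1.5, "tz": 0, "rx": 0, "ry": 0, "rz": 0, "grip": 60}, {"tx": 0, "ty": 1.5, "tz": 0, "rx": 0, "ry": 0, "rz": 0, "grip": 60}]
```

>>> move_arm([
  {"tx": 0.38, "ty": 2.25, "tz": 0.64, "rx": 0, "ry": -0.004, "rz": 0, "grip": 60},
  {"tx": 0.38, "ty": 2.25, "tz": 0.63, "rx": 0, "ry": -0.004, "rz": 0, "grip": 60},
  {"tx": 0.38, "ty": 2.25, "tz": 0.63, "rx": 0, "ry": -0.004, "rz": 0, "grip": 60},
  {"tx": 0.38, "ty": 2.25, "tz": 0.64, "rx": 0, "ry": -0.004, "rz": 0, "grip": 60},
  {"tx": 0, "ty": 1.5, "tz": 0, "rx": 0, "ry": 0, "rz": 0, "grip": 60},
  {"tx": 0, "ty": 1.5, "tz": 0, "rx": 0, "ry": 0, "rz": 0, "grip": 60},
  {"tx": 0, "ty": 1.5, "tz": 0, "rx": 0, "ry": 0, "rz": 0, "grip": 60},
  {"tx": 0, "ty": 1.5, "tz": 0, "rx": 0, "ry": 0, "rz": 0, "grip": 60},
  {"tx": 0, "ty": 0, "tz": 0, "rx": 0, "ry": 0, "rz": 0, "grip": 60},
])

```text
t: 3.5
eef_pos: [513.9, 197.3, 88.0]
tcp_rot: [-1.573, 0.003, -0.317]
ft_force: [-0.5, -0.0, -0.4]
opening: 0.598
```

>>> move_arm([
  {"tx": 0, "ty": 0, "tz": 0, "rx": 0, "ry": 0, "rz": 0, "grip": 0},
  {"tx": 0, "ty": 0, "tz": 0, "rx": 0, "ry": 0, "rz": 0, "grip": 0},
  {"tx": 0, "ty": 0, "tz": 0, "rx": 0, "ry": 0, "rz": 0, "grip": 0},
  {"tx": 0, "ty": 0, "tz": 0, "rx": 0, "ry": 0, "rz": 0, "grip": 0},
  {"tx": 0, "ty": 0, "tz": 0, "rx": 0, "ry": 0, "rz": 0, "grip": 0},
])

```text
t: 3.92
eef_pos: [514.7, 199.5, 90.9]
tcp_rot: [-1.57, -0.001, -0.314]
ft_force: [-1.1, 0.4, 0.2]
opening: 0.308
```

>>> move_arm([
  {"tx": 0, "ty": 0, "tz": 0, "rx": 0, "ry": 0, "rz": 0, "grip": 0},
  {"tx": 0, "ty": 0, "tz": 0, "rx": 0, "ry": 0, "rz": 0, "grip": 0},
  {"tx": 0, "ty": 0, "tz": 0, "rx": 0, "ry": 0, "rz": 0, "grip": 0},
  {"tx": 0, "ty": 0, "tz": 0, "rx": 0, "ry": 0, "rz": 0, "grip": 0},
  {"tx": 0, "ty": 0, "tz": 0, "rx": 0, "ry": 0, "rz": 0, "grip": 0},
])

```text
t: 4.33
eef_pos: [514.5, 199.6, 90.4]
tcp_rot: [-1.571, -0.0, -0.314]
ft_force: [-0.7, 0.4, 3.3]
opening: 0.145
```

>>> move_arm([
  {"tx": 0, "ty": 0, "tz": 0, "rx": 0, "ry": 0, "rz": 0, "grip": 0},
  {"tx": 0, "ty": -0.5, "tz": 0, "rx": 0, "ry": 0, "rz": 0, "grip": 0},
  {"tx": 0, "ty": -1.5, "tz": 0, "rx": 0, "ry": 0, "rz": 0, "grip": 0},
  {"tx": 0, "ty": -2, "tz": 0, "rx": 0, "ry": 0, "rz": 0, "grip": 0},
  {"tx": 0, "ty": -2, "tz": 0, "rx": 0, "ry": 0, "rz": 0, "grip": 0},
  {"tx": 0, "ty": -2, "tz": 0, "rx": 0, "ry": 0, "rz": 0, "grip": 0},
  {"tx": 0, "ty": -2, "tz": 0, "rx": 0, "ry": 0, "rz": 0, "grip": 0},
  {"tx": 0, "ty": -1, "tz": 0, "rx": 0, "ry": 0, "rz": 0, "grip": 0},
  {"tx": 0, "ty": 0, "tz": 0, "rx": 0, "ry": 0, "rz": 0, "grip": 0},
])

```text
t: 5.08
eef_pos: [515.0, 199.7, 202.1]
tcp_rot: [-1.569, -0.003, -0.314]
ft_force: [0.8, 0.0, -1.4]
opening: 0.144
```

Run:
```python
from plan import *
from cell import env
s=env.state();c=env.calibration("wrist");p,d=env.read_camera("wrist")
cv2.imwrite("pics/w4.png",p);np.save("pics/w4.npy",d)
q,e=env.read_camera("scene");cv2.imwrite("pics/s4.png",np.hstack([cv2.resize(p,(400,300)),cv2.resize(q[100:300,100:367],(400,300))]));np.save("pics/s4.npy",e)
print(s["t"],s["eef_pos"],s["tcp_rot"],s["ft_force"],s["moment"],s["opening"])
print(plan(s,[536,-180.4,200],-0.347,14,0))
```

```text
5.0833 [514.99627347 199.74458994 202.10766378] [-1.56911236 -0.00281186 -0.31394515] [ 0.79106458  0.02492477 -1.37302725] [-0.03016257 -0.08977428 -0.00775796] 0.14448970937532596
[{"tx": 0.98, "ty": 0.01, "tz": -2.54, "rx": 0, "ry": 0.002, "rz": 0, "grip": 0}, {"tx": 0.99, "ty": 0.01, "tz": -2.53, "rx": 0, "ry": 0.002, "rz": 0, "grip": 0}, {"tx": 0.99, "ty": 0.01, "tz": -2.53, "rx": 0, "ry": 0.002, "rz": 0, "grip": 0}, {"tx": 1.0, "ty": 0.01, "tz": -2.53, "rx": 0, "ry": 0.002, "rz": 0, "grip": 0}, {"tx": 1.0, "ty": 0.01, "tz": -2.53, "rx": 0, "ry": 0.003, "rz": 0, "grip": 0}, {"tx": 1.01, "ty": 0.02, "tz": -2.53, "rx": 0, "ry": 0.002, "rz": 0, "grip": 0}, {"tx": 1.01, "ty": 0.01, "tz": -2.52, "rx": 0, "ry": 0.003, "rz": 0, "grip": 0}, {"tx": 1.02, "ty": 0.02, "tz": -2.52, "rx": 0, "ry": 0.002, "rz": 0, "grip": 0}, {"tx": 1.03, "ty": 0.01, "tz": -2.52, "rx": 0, "ry": 0.003, "rz": 0, "grip": 0}, {"tx": 1.03, "ty": 0.02, "tz": -2.51, "rx": 0, "ry": 0.002, "rz": 0.001, "grip": 0}, {"tx": 1.04, "ty": 0.01, "tz": -2.51, "rx": 0, "ry": 0.003, "rz": 0, "grip": 0}, {"tx": 1.05, "ty": 0.02, "tz": -2.51, "rx": -0.001, "ry": 0.002, "rz": 0.001, "grip": 0}, {"tx": 1.05, "ty": 0.01, "tz": -2.51, "rx": 0, "ry": 0.003, "rz": 0, "grip": 0}, {"tx": 1.06, "ty": 0.02, "tz": -2.51, "rx": -0.001, "ry": 0.002, "rz": 0.001, "grip": 0}]
```

View pics/s4.png

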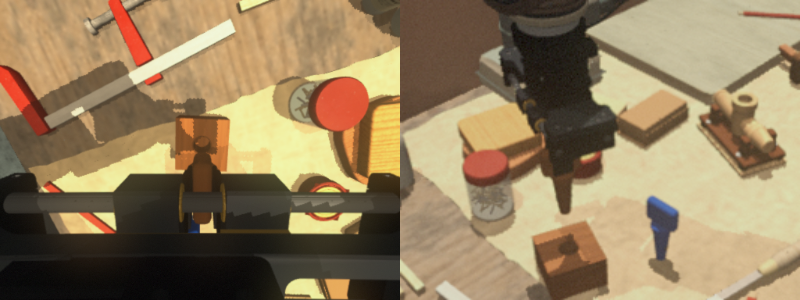

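The key hangs upright in the jaws, with its foot at scene crop (565,212), and the stand is empty. The blue key is untouched. Next is carrying it over the socket.

>>> move_arm([
  {"tx": 0.7, "ty": 0, "tz": -1.8, "rx": 0, "ry": 0.003, "rz": 0, "grip": 0},
  {"tx": 1.4, "ty": 0, "tz": -3.5, "rx": 0, "ry": 0.003, "rz": 0, "grip": 0},
  {"tx": 1.4, "ty": 0, "tz": -3.5, "rx": 0, "ry": 0.003, "rz": 0, "grip": 0},
  {"tx": 1.4, "ty": 0, "tz": -3.5, "rx": 0, "ry": 0.003, "rz": 0, "grip": 0},
  {"tx": 1.4, "ty": 0, "tz": -3.5, "rx": 0, "ry": 0.003, "rz": 0, "grip": 0},
  {"tx": 1.4, "ty": 0, "tz": -3.5, "rx": 0, "ry": 0.003, "rz": 0, "grip": 0},
  {"tx": 1.4, "ty": 0, "tz": -3.5, "rx": 0, "ry": 0.003, "rz": 0, "grip": 0},
  {"tx": 1.4, "ty": 0, "tz": -3.5, "rx": 0, "ry": 0.003, "rz": 0, "grip": 0},
  {"tx": 1.4, "ty": 0, "tz": -3.5, "rx": 0, "ry": 0.003, "rz": 0, "grip": 0},
  {"tx": 1.4, "ty": 0, "tz": -3.5, "rx": 0, "ry": 0.003, "rz": 0, "grip": 0},
])

```text
t: 6.02
eef_pos: [532.2, -160.3, 198.6]
tcp_rot: [-1.571, 0.002, -0.344]
ft_force: [1.1, 0.9, -0.6]
opening: 0.142
```

>>> move_arm([
  {"tx": 0.5, "ty": 0, "tz": -1.5, "rx": 0, "ry": 0.003, "rz": 0, "grip": 0},
  {"tx": 0, "ty": 0, "tz": 0, "rx": 0, "ry": 0, "rz": 0, "grip": 0},
  {"tx": 0, "ty": 0, "tz": 0, "rx": 0, "ry": 0, "rz": 0, "grip": 0},
])

```text
t: 6.27
eef_pos: [532.0, -174.7, 198.7]
tcp_rot: [-1.57, 0.003, -0.349]
ft_force: [0.5, 1.1, -1.6]
opening: 0.143
```

Run:
```python
from plan import *
from cell import env
s=env.state();c=env.calibration("wrist");p,d=env.read_camera("wrist")
cv2.imwrite("pics/w5.png",p);np.save("pics/w5.npy",d)
q,e=env.read_camera("scene");cv2.imwrite("pics/s5a.png",q);np.save("pics/s5.npy",e)
cv2.imwrite("pics/s5.png",np.hstack([cv2.resize(p[80:260,150:390],(400,300)),cv2.resize(q[100:220,260:420],(400,300),interpolation=2)]))
x=s["eef_pos"];print(s["t"],x,s["tcp_rot"],s["ft_force"],s["moment"],s["opening"])
print(plan(s,[536,-180.4,198],-0.347,2,0))
# expected key outline
for cc,n in((c,"wrist"),(env.calibration("scene"),"scene")):
    C=cloud(cc,d if n=="wrist" else e);P=C.reshape(-1,3)
    P=P[np.isfinite(P[:,0])&(np.hypot(P[:,0]-x[0],P[:,1]-x[1])<30)&(P[:,2]>x[2]-95)]
    for z in range(-92,-20,6):
        Q=P[(P[:,2]-x[2]>z)&(P[:,2]-x[2]<z+6)]
        if len(Q)>3: print(n,z,len(Q),(Q.min(0)-x).round(1)[:2],(Q.max(0)-x).round(1)[:2],(Q.mean(0)-x).round(1))
```

```text
6.2667 [ 531.95441408 -174.74722587  198.67141879] [-1.57049498  0.00262301 -0.34894487] [ 0.54565947  1.0603386  -1.58668125] [-0.05803336 -0.09801632  0.01373687] 0.1433848560684246
[{"tx": 0.29, "ty": 0.03, "tz": -0.2, "rx": 0, "ry": -0.001, "rz": -0.001, "grip": 0}, {"tx": 0.28, "ty": 0.04, "tz": -0.19, "rx": 0, "ry": -0.001, "rz": -0.002, "grip": 0}]
wrist -86 6 [-0.5  4.5] [4.3 6.9] [  2.    6.1 -82.6]
wrist -26 23 [-10.1   2. ] [14.2 14.4] [  3.6   9.9 -23.4]
scene -86 12 [-9.4 -3.4] [0.6 9.3] [ -4.7   5.2 -82.8]
scene -80 14 [-9.1 -1. ] [2.1 8.9] [ -4.6   5.2 -77. ]
scene -74 15 [-9.5 -2.2] [ 3.1 10. ] [ -4.7   5.7 -70.9]
scene -68 15 [-10.3  -3.3] [ 5.4 11.8] [ -4.8   6.5 -64.5]
scene -62 19 [-11.   -0.2] [ 5.9 11.8] [ -4.7   7.  -59. ]
scene -56 18 [-11.4  -3.9] [ 3.8 11.5] [ -6.    5.8 -53.1]
scene -50 20 [-12.   -1.2] [ 2.3 11.8] [ -6.2   7.3 -46.6]
scene -44 17 [-12.   -4.9] [ 4.3 13.4] [ -6.    6.7 -41.6]
scene -38 29 [-14.6  -7.6] [ 4.1 13.7] [ -7.1   8.1 -34.8]
scene -32 14 [-15.6  -0.1] [ 5.  15.2] [ -6.6   9.  -28.8]
scene -26 38 [-16.7  -9.1] [ 9.1 20.3] [ -8.9   8.2 -22.7]
```

View pics/s5.png

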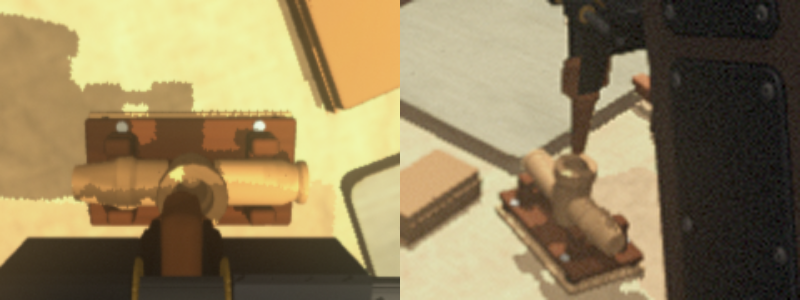

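Run:
```python
from plan import *
from cell import env
from scipy.optimize import least_squares
s=env.state();x=s["eef_pos"]
cc=env.calibration("scene");e=np.load("pics/s5.npy")
P=cloud(cc,e).reshape(-1,3)
P=P[np.isfinite(P[:,0])]-x-[-1.3,1.6,0]
P=P[(np.hypot(P[:,0],P[:,1])<22)&(P[:,2]>-84)&(P[:,2]<-32)]
def f(q):
    h=P[:,2]+86.4;r=7+h/10
    return np.hypot(P[:,0]-q[0]-q[2]*h,P[:,1]-q[1]-q[3]*h)-r
r=least_squares(f,[0,0,0,0],loss="soft_l1");print(len(P),r.x.round(3),np.std(r.fun), "foot",r.x[:2],"at tcp",r.x[:2]+86*r.x[2:])
r=least_squares(lambda q:f([q[0],q[1],0,0]),[0,0],loss="soft_l1");print(r.x)
# image silhouette midline
c0=proj(cc,[x+[-1.3,1.6,z] for z in(-84,-60,-34)]);print(c0)
im=cv2.imread("pics/s5a.png");cv2.imwrite("pics/s5c.png",cv2.resize(im[110:170,310:365],None,fx=9,fy=9,interpolation=cv2.INTER_CUBIC))
```

```text
156 [ 0.385 -2.312  0.    -0.012] 1.2242594734828673 foot [ 0.38471607 -2.31165363] at tcp [ 0.42733787 -3.33963298]
[ 0.3916593  -2.66371513]
[[329.82903122 159.33915695]
 [330.79659257 150.5368305 ]
 [331.86277408 140.73888229]]
```

View pics/s5c.png

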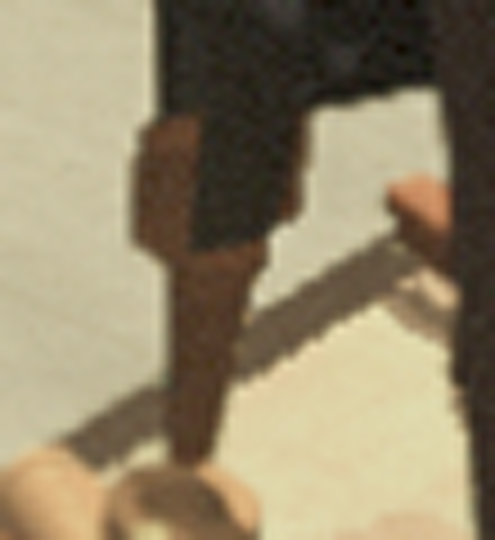

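Run:
```python
from plan import *
from cell import env
s=env.state();x=s["eef_pos"];R=Ro.from_euler("xyz",s["tcp_rot"])
cc=env.calibration("wrist");e=np.load("pics/w5.npy")
C=cloud(cc,e);P=R.inv().apply((C-x).reshape(-1,3)).reshape(384,512,3) # tool frame
m=(abs(P[...,0])<35)&(P[...,1]>-20)&(P[...,1]<95)&(abs(P[...,2])<40)
Q=P[m];v,u=np.nonzero(m);
for y in range(-20,95,6):
    k=(Q[:,1]>=y)&(Q[:,1]<y+6)
    if k.sum()>2: print(y,k.sum(),"x",Q[k,0].min().round(1),Q[k,0].max().round(1),"z",Q[k,2].min().round(1),Q[k,2].max().round(1),np.median(Q[k,2]).round(1),"rows",v[k].min(),v[k].max(),"cols",u[k].min(),u[k].max())
im=cv2.imread("pics/w5.png");cv2.imwrite("pics/w5c.png",cv2.resize(im[160:270,200:320],(720,600),interpolation=cv2.INTER_CUBIC)[:600])
# predicted pixels for key centred in tcp, tool frame
for nm,h,rz,rx in(("paddle end",-12,24,7),("collar",22,15.5,0),("collarlow",28,15.5,0),("foot",86,7,0),("footc",86,0,7)):
    print(nm,proj(cc,[x+R.apply([a,h,rz]) for a in(-rx,rx)]).round(1).tolist())
print("socket",proj(cc,[[535.9,-180.4,92]]))
```

```text
-20 122 x -13.2 12.6 z 6.6 12.8 12.0 rows 230 245 cols 234 283
-14 1351 x -13.7 12.9 z -23.5 23.6 10.3 rows 207 286 cols 234 283
-8 200 x -14.2 13.6 z 7.4 23.8 12.5 rows 204 234 cols 234 283
-2 148 x -14.4 13.7 z 10.4 23.8 12.4 rows 201 225 cols 234 283
4 112 x -14.3 13.6 z 10.2 23.8 19.0 rows 199 222 cols 235 282
10 94 x -11.7 10.6 z 10.5 23.6 22.1 rows 196 218 cols 240 276
16 23 x -11.5 10.8 z 11.5 23.1 12.2 rows 196 213 cols 241 276
22 22 x -13.4 12.7 z 6.7 12.1 10.9 rows 209 216 cols 239 278
76 4 x -1.7 0.9 z 6.6 7.1 6.7 rows 195 195 cols 257 260
82 3 x -2.6 2.7 z 5.7 6.5 6.3 rows 195 195 cols 256 262
paddle end [[245.8, 208.1], [272.5, 208.1]]
collar [[259.1, 205.0], [259.1, 205.0]]
collarlow [[259.0, 202.4], [259.0, 202.4]]
foot [[259.0, 193.4], [259.0, 193.4]]
footc [[251.1, 201.0], [266.8, 201.0]]
socket [[265.12144762 200.34563126]]
```

View pics/w5c.png

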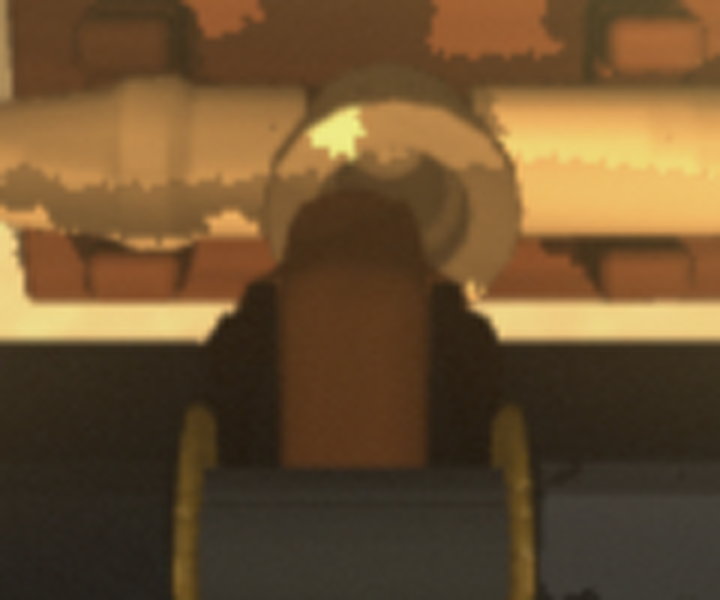

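By the wrist camera the key is centred on the TCP to within about 0.4 mm: paddle end at tool z 23.7, foot front at 6.5. The same camera gave the socket position, so I align on it, now at crop centre (392,~220).

>>> move_arm([
  {"tx": 0.19, "ty": 0, "tz": -0.12, "rx": 0, "ry": 0, "rz": 0, "grip": 0},
  {"tx": 0.19, "ty": 0, "tz": -0.12, "rx": 0, "ry": 0, "rz": 0, "grip": 0},
  {"tx": 0.19, "ty": 0, "tz": -0.12, "rx": 0, "ry": 0, "rz": 0, "grip": 0},
  {"tx": 0, "ty": 0.5, "tz": 0, "rx": 0, "ry": 0, "rz": 0, "grip": 0},
  {"tx": 0, "ty": 0.5, "tz": 0, "rx": 0, "ry": 0, "rz": 0, "grip": 0},
  {"tx": 0, "ty": 0, "tz": 0, "rx": 0, "ry": 0, "rz": 0, "grip": 0},
])

```text
t: 6.87
eef_pos: [536.3, -179.3, 189.0]
tcp_rot: [-1.571, 0.002, -0.347]
ft_force: [-0.4, 0.2, -2.2]
opening: 0.146
```

Run:
```python
from plan import *
from cell import env
s=env.state();x=s["eef_pos"];R=Ro.from_euler("xyz",s["tcp_rot"])
print(s["t"],x,s["tcp_rot"],s["ft_force"],s["moment"])
print("d tool to target mm",R.inv().apply(np.array([536,-180.1,188])-x))
p,d=env.read_camera("wrist");cv2.imwrite("pics/w6.png",cv2.resize(p[150:270,190:330],(700,600),interpolation=cv2.INTER_CUBIC))
```

```text
6.8667 [ 536.32588568 -179.31690737  189.01040086] [-1.57074051  0.00168694 -0.34679347] [-0.37639219  0.15433133 -2.17769859] [ 0.00567879 -0.00394168  0.04279316]
d tool to target mm [-0.03861973  1.01042016 -0.84729278]
```

View pics/w6.png

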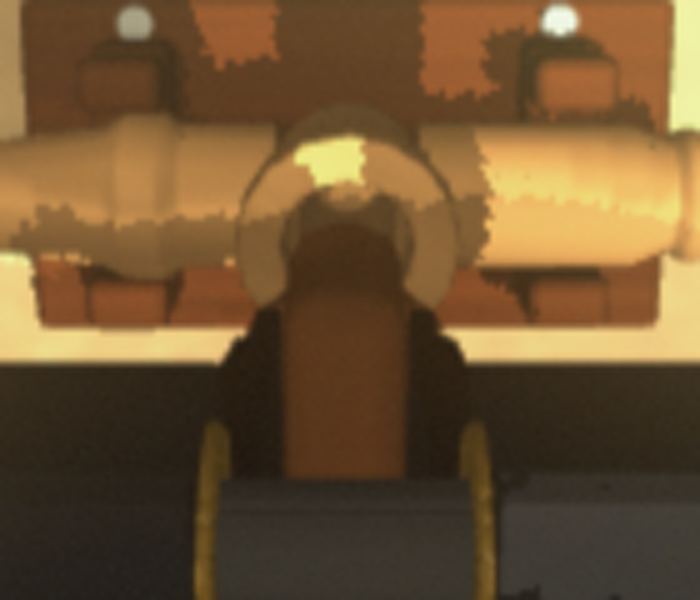

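The wrist picture shows the key laterally centred over the socket: key at 345, ring at 348 in the crop. I lower it in.

>>> move_arm([
  {"tx": 0, "ty": 0.6, "tz": -0.08, "rx": 0, "ry": 0, "rz": 0, "grip": 0},
  {"tx": 0, "ty": 0.8, "tz": 0, "rx": 0, "ry": 0, "rz": 0, "grip": 0},
  {"tx": 0, "ty": 0.8, "tz": 0, "rx": 0, "ry": 0, "rz": 0, "grip": 0},
  {"tx": 0, "ty": 0.8, "tz": 0, "rx": 0, "ry": 0, "rz": 0, "grip": 0},
  {"tx": 0, "ty": 0, "tz": 0, "rx": 0, "ry": 0, "rz": 0, "grip": 0},
])

```text
t: 7.33
eef_pos: [535.8, -180.2, 158.2]
tcp_rot: [-1.571, 0.003, -0.347]
ft_force: [0.5, -0.4, -1.4]
opening: 0.143
```

>>> move_arm([
  {"tx": 0, "ty": 0.4, "tz": 0, "rx": 0, "ry": 0, "rz": 0, "grip": 0},
  {"tx": 0, "ty": 0.4, "tz": 0, "rx": 0, "ry": 0, "rz": 0, "grip": 0},
  {"tx": 0, "ty": 0, "tz": 0, "rx": 0, "ry": 0, "rz": 0, "grip": 0},
  {"tx": 0, "ty": 0, "tz": 0, "rx": 0, "ry": 0, "rz": 0, "grip": 0},
])

```text
t: 7.67
eef_pos: [536.5, -180.4, 152.2]
tcp_rot: [-1.571, -0.0, -0.347]
ft_force: [0.1, -0.2, -1.5]
opening: 0.146
```

>>> move_arm([
  {"tx": 0, "ty": 0.4, "tz": 0, "rx": 0, "ry": 0, "rz": 0, "grip": 0},
  {"tx": 0, "ty": 0.4, "tz": 0, "rx": 0, "ry": 0, "rz": 0, "grip": 0},
  {"tx": 0, "ty": 0, "tz": 0, "rx": 0, "ry": 0, "rz": 0, "grip": 0},
])

```text
t: 7.92
eef_pos: [536.2, -180.3, 143.5]
tcp_rot: [-1.571, 0.001, -0.347]
ft_force: [-0.9, -0.4, -1.6]
opening: 0.144
```

>>> move_arm([
  {"tx": 0, "ty": 0.1, "tz": 0, "rx": 0, "ry": 0, "rz": 0, "grip": 0},
  {"tx": 0, "ty": 0.1, "tz": 0, "rx": 0, "ry": 0, "rz": 0, "grip": 0},
  {"tx": 0, "ty": 0, "tz": 0, "rx": 0, "ry": 0, "rz": 0, "grip": 0},
])

```text
t: 8.17
eef_pos: [536.5, -180.4, 142.1]
tcp_rot: [-1.571, 0.0, -0.347]
ft_force: [-0.5, 0.4, -1.3]
opening: 0.146
```

>>> move_arm([
  {"tx": 0, "ty": 0.1, "tz": 0, "rx": 0, "ry": 0, "rz": 0, "grip": 0},
  {"tx": 0, "ty": 0.1, "tz": 0, "rx": 0, "ry": 0, "rz": 0, "grip": 0},
  {"tx": 0, "ty": 0, "tz": 0, "rx": 0, "ry": 0, "rz": 0, "grip": 0},
])

```text
t: 8.42
eef_pos: [536.5, -180.4, 140.1]
tcp_rot: [-1.571, 0.0, -0.347]
ft_force: [0.6, 0.5, -1.2]
opening: 0.147
```

>>> move_arm([
  {"tx": 0, "ty": 0.07, "tz": 0, "rx": 0, "ry": 0, "rz": 0, "grip": 0},
  {"tx": 0, "ty": 0, "tz": 0, "rx": 0, "ry": 0, "rz": 0, "grip": 0},
])

```text
t: 8.58
eef_pos: [536.5, -180.4, 139.5]
tcp_rot: [-1.571, 0.0, -0.347]
ft_force: [0.1, -0.8, -1.4]
opening: 0.146
```

>>> move_arm([
  {"tx": 0, "ty": 0.07, "tz": 0, "rx": 0, "ry": 0, "rz": 0, "grip": 0},
  {"tx": 0, "ty": 0, "tz": 0, "rx": 0, "ry": 0, "rz": 0, "grip": 0},
])

```text
t: 8.75
eef_pos: [536.5, -180.4, 138.8]
tcp_rot: [-1.571, -0.0, -0.347]
ft_force: [0.3, 0.0, -1.6]
opening: 0.146
```

>>> move_arm([
  {"tx": 0, "ty": 0.07, "tz": 0, "rx": 0, "ry": 0, "rz": 0, "grip": 0},
  {"tx": 0, "ty": 0, "tz": 0, "rx": 0, "ry": 0, "rz": 0, "grip": 0},
])

```text
t: 8.92
eef_pos: [536.5, -180.4, 138.1]
tcp_rot: [-1.571, 0.0, -0.347]
ft_force: [-0.1, 1.1, -1.3]
opening: 0.146
```

>>> move_arm([
  {"tx": 0, "ty": 0.07, "tz": 0, "rx": 0, "ry": 0, "rz": 0, "grip": 0},
  {"tx": 0, "ty": 0, "tz": 0, "rx": 0, "ry": 0, "rz": 0, "grip": 0},
])

```text
t: 9.08
eef_pos: [536.5, -180.3, 137.4]
tcp_rot: [-1.571, 0.0, -0.347]
ft_force: [0.6, 0.4, -1.4]
opening: 0.145
```

>>> move_arm([
  {"tx": 0, "ty": 0.07, "tz": 0, "rx": 0, "ry": 0, "rz": 0, "grip": 0},
  {"tx": 0, "ty": 0, "tz": 0, "rx": 0, "ry": 0, "rz": 0, "grip": 0},
])

```text
t: 9.25
eef_pos: [536.5, -180.3, 136.7]
tcp_rot: [-1.571, 0.0, -0.347]
ft_force: [-0.4, 2.9, -0.3]
opening: 0.144
```

Contact begins, with the side force pushing towards +y. I ease that way.

>>> move_arm([
  {"tx": 0, "ty": 0, "tz": 0.05, "rx": 0, "ry": 0, "rz": 0, "grip": 0},
  {"tx": 0, "ty": 0, "tz": 0, "rx": 0, "ry": 0, "rz": 0, "grip": 0},
])

```text
t: 9.42
eef_pos: [536.6, -180.0, 136.7]
tcp_rot: [-1.571, 0.0, -0.347]
ft_force: [-1.0, 1.2, -0.8]
opening: 0.148
```

>>> move_arm([
  {"tx": 0, "ty": 0.05, "tz": 0, "rx": 0, "ry": 0, "rz": 0, "grip": 0},
  {"tx": 0, "ty": 0, "tz": 0, "rx": 0, "ry": 0, "rz": 0, "grip": 0},
])

```text
t: 9.58
eef_pos: [536.6, -180.0, 136.2]
tcp_rot: [-1.571, 0.0, -0.347]
ft_force: [-0.4, 0.6, -1.4]
opening: 0.144
```

```bash
cat > st.py <<'E'
from cell import env
s=env.state();print(round(s["t"],2),s["eef_pos"].round(2),s["tcp_rot"].round(4),"F",s["ft_force"].round(1),"M",s["moment"].round(3),s["opening"].round(3))
E
python3 st.py
```

```text
Traceback (most recent call last):
  File "st.py", line 2, in <module>
    s=env.state();print(round(s["t"],2),s["eef_pos"].round(2),s["tcp_rot"].round(4),"F",s["ft_force"].round(1),"M",s["moment"].round(3),s["opening"].round(3))
                                                                                                                                        ^^^^^^^^^^^^^^^^^^
AttributeError: 'float' object has no attribute 'round'
```

>>> move_arm([
  {"tx": 0, "ty": 0.06, "tz": 0, "rx": 0, "ry": 0, "rz": 0, "grip": 0},
  {"tx": 0, "ty": 0, "tz": 0, "rx": 0, "ry": 0, "rz": 0, "grip": 0},
])

```text
t: 9.75
eef_pos: [536.6, -180.0, 135.5]
tcp_rot: [-1.571, 0.0, -0.347]
ft_force: [-0.9, 0.9, -1.2]
opening: 0.147
```

>>> move_arm([
  {"tx": 0, "ty": 0.06, "tz": 0, "rx": 0, "ry": 0, "rz": 0, "grip": 0},
  {"tx": 0, "ty": 0, "tz": 0, "rx": 0, "ry": 0, "rz": 0, "grip": 0},
])

```text
t: 9.92
eef_pos: [536.6, -180.0, 135.0]
tcp_rot: [-1.571, 0.0, -0.347]
ft_force: [-1.5, -0.5, -0.3]
opening: 0.146
```

```bash
sed -i 's/s\["opening"\].round(3)/round(s["opening"],3)/' st.py; python3 st.py
```

```text
9.92 [ 536.57 -179.97  134.96] [-1.5709e+00  2.0000e-04 -3.4710e-01] F [-1.5 -0.5 -0.3] M [ 0.003  0.21  -0.013] 0.146
```

>>> move_arm([
  {"tx": -0.03, "ty": 0.05, "tz": 0, "rx": 0, "ry": 0, "rz": 0, "grip": 0},
  {"tx": 0, "ty": 0, "tz": 0, "rx": 0, "ry": 0, "rz": 0, "grip": 0},
])

```text
t: 10.08
eef_pos: [536.4, -179.9, 134.5]
tcp_rot: [-1.571, -0.0, -0.347]
ft_force: [-0.7, 0.1, -1.2]
opening: 0.148
```

```bash
python3 st.py
```

```text
10.08 [ 536.45 -179.92  134.5 ] [-1.5709e+00 -3.0000e-04 -3.4700e-01] F [-0.7  0.1 -1.2] M [-0.041  0.095 -0.034] 0.148
```

>>> move_arm([
  {"tx": 0, "ty": 0.05, "tz": 0, "rx": 0, "ry": 0, "rz": 0, "grip": 0},
  {"tx": 0, "ty": 0, "tz": 0, "rx": 0, "ry": 0, "rz": 0, "grip": 0},
])

```text
t: 10.25
eef_pos: [536.5, -179.9, 134.1]
tcp_rot: [-1.571, -0.0, -0.347]
ft_force: [-0.6, -0.3, 1.6]
opening: 0.143
```

```bash
python3 st.py
```

```text
10.25 [ 536.47 -179.9   134.09] [-1.5709e+00 -3.0000e-04 -3.4690e-01] F [-0.6 -0.3  1.6] M [-0.037  0.111  0.029] 0.143
```

>>> move_arm([
  {"tx": 0, "ty": 0.03, "tz": 0, "rx": 0, "ry": 0, "rz": 0, "grip": 0},
  {"tx": 0, "ty": 0, "tz": 0, "rx": 0, "ry": 0, "rz": 0, "grip": 0},
])

```text
t: 10.42
eef_pos: [536.4, -179.9, 133.9]
tcp_rot: [-1.571, -0.0, -0.347]
ft_force: [-0.8, -0.1, 3.6]
opening: 0.144
```

```bash
python3 st.py
```

```text
10.42 [ 536.44 -179.91  133.86] [-1.5709e+00 -3.0000e-04 -3.4700e-01] F [-0.8 -0.1  3.6] M [-0.064  0.158 -0.036] 0.144
```

>>> move_arm([
  {"tx": 0, "ty": 0.03, "tz": 0, "rx": 0, "ry": 0, "rz": 0, "grip": 0},
  {"tx": 0, "ty": 0, "tz": 0, "rx": 0, "ry": 0, "rz": 0, "grip": 0},
])

```text
t: 10.58
eef_pos: [536.5, -179.9, 133.6]
tcp_rot: [-1.571, -0.0, -0.347]
ft_force: [-1.4, 0.2, 3.8]
opening: 0.145
```

```bash
python3 st.py
```

```text
10.58 [ 536.48 -179.9   133.6 ] [-1.5709e+00 -4.0000e-04 -3.4690e-01] F [-1.4  0.2  3.8] M [-0.089  0.24   0.041] 0.145
```

>>> move_arm([
  {"tx": -0.02, "ty": 0.03, "tz": 0, "rx": 0, "ry": 0, "rz": 0, "grip": 0},
  {"tx": 0, "ty": 0.02, "tz": 0, "rx": 0, "ry": 0, "rz": 0, "grip": 0},
  {"tx": 0, "ty": 0, "tz": 0, "rx": 0, "ry": 0, "rz": 0, "grip": 0},
])

```text
t: 10.83
eef_pos: [536.4, -179.9, 133.3]
tcp_rot: [-1.571, -0.001, -0.347]
ft_force: [-1.2, -0.4, 4.9]
opening: 0.147
```

```bash
python3 st.py
```

```text
10.83 [ 536.42 -179.91  133.25] [-1.5709e+00 -9.0000e-04 -3.4700e-01] F [-1.2 -0.4  4.9] M [-0.072  0.175 -0.046] 0.147
```

>>> move_arm([
  {"tx": 0, "ty": 0.03, "tz": 0, "rx": 0, "ry": 0, "rz": 0, "grip": 0},
  {"tx": 0, "ty": 0.02, "tz": 0, "rx": 0, "ry": 0, "rz": 0, "grip": 0},
  {"tx": 0, "ty": 0, "tz": 0, "rx": 0, "ry": 0, "rz": 0, "grip": 0},
])

```text
t: 11.08
eef_pos: [536.4, -179.9, 132.9]
tcp_rot: [-1.571, -0.001, -0.347]
ft_force: [-0.3, 0.0, 7.6]
opening: 0.144
```

```bash
python3 st.py
```

```text
11.08 [ 536.44 -179.89  132.91] [-1.571e+00 -1.000e-03 -3.470e-01] F [-0.3  0.   7.6] M [-0.077  0.281 -0.011] 0.144
```

>>> move_arm([
  {"tx": 0, "ty": 0, "tz": 0, "rx": 0, "ry": 0.04, "rz": 0, "grip": 0},
  {"tx": 0, "ty": 0, "tz": 0, "rx": 0, "ry": 0.04, "rz": 0, "grip": 0},
  {"tx": 0, "ty": 0, "tz": 0, "rx": 0, "ry": 0, "rz": 0, "grip": 0},
])

```text
t: 11.33
eef_pos: [536.5, -179.9, 132.8]
tcp_rot: [-1.571, -0.001, -0.429]
ft_force: [-0.8, -0.4, 5.7]
opening: 0.143
```

```bash
python3 st.py
```

```text
11.33 [ 536.46 -179.92  132.77] [-1.5709e+00 -1.1000e-03 -4.2930e-01] F [-0.8 -0.4  5.7] M [-0.129  0.08   0.022] 0.143
```

>>> move_arm([
  {"tx": 0, "ty": 0.02, "tz": 0, "rx": 0, "ry": -0.05, "rz": 0, "grip": 0},
  {"tx": 0, "ty": 0.02, "tz": 0, "rx": 0, "ry": -0.05, "rz": 0, "grip": 0},
  {"tx": 0, "ty": 0.01, "tz": 0, "rx": 0, "ry": -0.05, "rz": 0, "grip": 0},
])

```text
t: 11.58
eef_pos: [536.4, -179.9, 132.3]
tcp_rot: [-1.571, -0.001, -0.275]
ft_force: [-2.2, -0.0, 7.5]
opening: 0.142
```

```bash
python3 st.py
```

```text
11.58 [ 536.38 -179.89  132.33] [-1.571e+00 -8.000e-04 -2.748e-01] F [-2.2 -0.   7.5] M [-0.047  0.334 -0.139] 0.142
```

>>> move_arm([
  {"tx": 0, "ty": 0.02, "tz": 0, "rx": 0, "ry": 0.05, "rz": 0, "grip": 0},
  {"tx": 0, "ty": 0.02, "tz": 0, "rx": 0, "ry": 0.05, "rz": 0, "grip": 0},
  {"tx": 0, "ty": 0.01, "tz": 0, "rx": 0, "ry": 0.05, "rz": 0, "grip": 0},
])

```text
t: 11.83
eef_pos: [536.5, -179.9, 132.0]
tcp_rot: [-1.571, -0.001, -0.429]
ft_force: [-1.0, -0.1, 8.0]
opening: 0.147
```

```bash
python3 st.py
```

```text
11.83 [ 536.49 -179.94  131.97] [-1.571e+00 -1.200e-03 -4.291e-01] F [-1.  -0.1  8. ] M [-0.005  0.221  0.189] 0.147
```

>>> move_arm([
  {"tx": -0.02, "ty": 0.03, "tz": 0, "rx": 0, "ry": -0.05, "rz": 0, "grip": 0},
  {"tx": 0, "ty": 0.03, "tz": 0, "rx": 0, "ry": -0.05, "rz": 0, "grip": 0},
  {"tx": 0, "ty": 0.02, "tz": 0, "rx": 0, "ry": -0.05, "rz": 0, "grip": 0},
])

```text
t: 12.08
eef_pos: [536.4, -179.9, 131.4]
tcp_rot: [-1.571, -0.001, -0.275]
ft_force: [-2.7, 0.6, 12.1]
opening: 0.145
```

```bash
python3 st.py
```

```text
12.08 [ 536.36 -179.87  131.4 ] [-1.571e+00 -1.400e-03 -2.749e-01] F [-2.7  0.6 12.1] M [-0.057  0.485 -0.229] 0.145
```

>>> move_arm([
  {"tx": 0, "ty": 0.02, "tz": 0, "rx": 0, "ry": 0.05, "rz": 0, "grip": 0},
  {"tx": 0, "ty": 0.02, "tz": 0, "rx": 0, "ry": 0.05, "rz": 0, "grip": 0},
  {"tx": 0, "ty": 0.02, "tz": 0, "rx": 0, "ry": 0.05, "rz": 0, "grip": 0},
])

```text
t: 12.33
eef_pos: [536.5, -179.9, 131.0]
tcp_rot: [-1.571, -0.002, -0.429]
ft_force: [-1.8, -0.2, 13.9]
opening: 0.147
```

```bash
python3 st.py
```

```text
12.33 [ 536.49 -179.91  131.04] [-1.571  -0.0019 -0.4289] F [-1.8 -0.2 13.9] M [0.035 0.444 0.226] 0.147
```

>>> move_arm([
  {"tx": -0.03, "ty": 0, "tz": 0, "rx": 0, "ry": -0.05, "rz": 0, "grip": 0},
  {"tx": -0.02, "ty": 0, "tz": 0, "rx": 0, "ry": -0.05, "rz": 0, "grip": 0},
  {"tx": 0, "ty": 0.01, "tz": 0, "rx": 0, "ry": -0.05, "rz": 0, "grip": 0},
])

```text
t: 12.58
eef_pos: [536.3, -179.9, 131.0]
tcp_rot: [-1.571, -0.003, -0.275]
ft_force: [-0.8, -0.9, 11.8]
opening: 0.146
```

```bash
python3 st.py
```

```text
12.58 [ 536.26 -179.86  130.95] [-1.5712 -0.0026 -0.2751] F [-0.8 -0.9 11.8] M [-0.133  0.199 -0.249] 0.146
```

>>> move_arm([
  {"tx": 0, "ty": 0, "tz": 0, "rx": 0, "ry": 0.05, "rz": 0, "grip": 0},
  {"tx": 0, "ty": 0.01, "tz": 0, "rx": 0, "ry": 0.05, "rz": 0, "grip": 0},
  {"tx": 0, "ty": 0.01, "tz": 0, "rx": 0, "ry": 0.05, "rz": 0, "grip": 0},
])

```text
t: 12.83
eef_pos: [536.4, -179.9, 130.8]
tcp_rot: [-1.571, -0.003, -0.429]
ft_force: [-1.2, -0.8, 11.7]
opening: 0.148
```

```bash
python3 st.py
```

```text
12.83 [ 536.35 -179.88  130.78] [-1.571  -0.0028 -0.4289] F [-1.2 -0.8 11.7] M [-0.085  0.01   0.284] 0.148
```

>>> move_arm([
  {"tx": 0, "ty": 0.01, "tz": 0, "rx": 0, "ry": -0.05, "rz": 0, "grip": 0},
  {"tx": 0, "ty": 0.01, "tz": 0, "rx": 0, "ry": -0.05, "rz": 0, "grip": 0},
  {"tx": 0, "ty": 0.01, "tz": 0, "rx": 0, "ry": -0.05, "rz": 0, "grip": 0},
])

```text
t: 13.08
eef_pos: [536.3, -179.8, 130.5]
tcp_rot: [-1.571, -0.003, -0.275]
ft_force: [-1.9, 0.1, 13.3]
opening: 0.146
```

```bash
python3 st.py
```

```text
13.08 [ 536.25 -179.85  130.52] [-1.5711 -0.0026 -0.2752] F [-1.9  0.1 13.3] M [-0.147  0.347 -0.305] 0.146
```

>>> move_arm([
  {"tx": 0, "ty": 0.01, "tz": 0, "rx": 0, "ry": 0.05, "rz": 0, "grip": 0},
  {"tx": 0, "ty": 0.01, "tz": 0, "rx": 0, "ry": 0.05, "rz": 0, "grip": 0},
  {"tx": 0, "ty": 0.01, "tz": 0, "rx": 0, "ry": 0.05, "rz": 0, "grip": 0},
])

```text
t: 13.33
eef_pos: [536.4, -179.9, 130.3]
tcp_rot: [-1.571, -0.003, -0.429]
ft_force: [-1.2, 0.1, 13.5]
opening: 0.147
```

```bash
python3 st.py
```

```text
13.33 [ 536.36 -179.86  130.32] [-1.571  -0.0029 -0.4288] F [-1.2  0.1 13.5] M [-0.011  0.196  0.342] 0.147
```

>>> move_arm([
  {"tx": 0, "ty": 0.01, "tz": 0, "rx": 0, "ry": -0.05, "rz": 0, "grip": 0},
  {"tx": 0, "ty": 0.01, "tz": 0, "rx": 0, "ry": -0.05, "rz": 0, "grip": 0},
  {"tx": 0, "ty": 0, "tz": 0, "rx": 0, "ry": -0.05, "rz": 0, "grip": 0},
])

```text
t: 13.58
eef_pos: [536.3, -179.9, 130.2]
tcp_rot: [-1.571, -0.003, -0.275]
ft_force: [-1.6, -0.2, 15.0]
opening: 0.14
```

```bash
python3 st.py
```

```text
13.58 [ 536.27 -179.88  130.16] [-1.5712 -0.0027 -0.2753] F [-1.6 -0.2 15. ] M [-0.086  0.371 -0.37 ] 0.14
```

>>> move_arm([
  {"tx": 0, "ty": 0.01, "tz": 0, "rx": 0, "ry": 0.05, "rz": 0, "grip": 0},
  {"tx": 0, "ty": 0.01, "tz": 0, "rx": 0, "ry": 0.05, "rz": 0, "grip": 0},
  {"tx": 0, "ty": 0, "tz": 0, "rx": 0, "ry": 0.05, "rz": 0, "grip": 0},
])

```text
t: 13.83
eef_pos: [536.4, -179.9, 130.0]
tcp_rot: [-1.571, -0.003, -0.429]
ft_force: [-0.5, -0.0, 13.8]
opening: 0.146
```

```bash
python3 st.py
```

```text
13.83 [ 536.38 -179.85  130.  ] [-1.5711 -0.003  -0.4286] F [-0.5 -0.  13.8] M [-0.033  0.181  0.382] 0.146
```

>>> move_arm([
  {"tx": 0, "ty": 0.01, "tz": 0, "rx": 0, "ry": -0.05, "rz": 0, "grip": 0},
  {"tx": 0, "ty": 0.01, "tz": 0, "rx": 0, "ry": -0.05, "rz": 0, "grip": 0},
  {"tx": 0, "ty": 0, "tz": 0, "rx": 0, "ry": -0.05, "rz": 0, "grip": 0},
])

```text
t: 14.08
eef_pos: [536.3, -179.8, 129.8]
tcp_rot: [-1.571, -0.003, -0.275]
ft_force: [-2.0, 0.3, 14.5]
opening: 0.143
```

```bash
python3 st.py
```

```text
14.08 [ 536.25 -179.84  129.83] [-1.5711 -0.0027 -0.2753] F [-2.   0.3 14.5] M [-0.017  0.47  -0.362] 0.143
```

>>> move_arm([
  {"tx": 0, "ty": 0, "tz": 0, "rx": 0, "ry": 0.05, "rz": 0, "grip": 0},
  {"tx": 0, "ty": 0.01, "tz": 0, "rx": 0, "ry": 0.05, "rz": 0, "grip": 0},
  {"tx": 0, "ty": 0, "tz": 0, "rx": 0, "ry": 0.05, "rz": 0, "grip": 0},
])

```text
t: 14.33
eef_pos: [536.4, -179.9, 129.7]
tcp_rot: [-1.571, -0.003, -0.429]
ft_force: [-1.1, -0.5, 13.5]
opening: 0.144
```

```bash
python3 st.py
```

```text
14.33 [ 536.38 -179.86  129.73] [-1.5711 -0.0031 -0.4286] F [-1.1 -0.5 13.5] M [-0.034  0.161  0.38 ] 0.144
```

>>> move_arm([
  {"tx": -0.02, "ty": 0, "tz": 0, "rx": 0, "ry": -0.05, "rz": 0, "grip": 0},
  {"tx": 0, "ty": 0.01, "tz": 0, "rx": 0, "ry": -0.05, "rz": 0, "grip": 0},
  {"tx": 0, "ty": 0, "tz": 0, "rx": 0, "ry": -0.05, "rz": 0, "grip": 0},
])

```text
t: 14.58
eef_pos: [536.2, -179.9, 129.6]
tcp_rot: [-1.571, -0.003, -0.275]
ft_force: [-1.4, -0.4, 14.4]
opening: 0.147
```

```bash
python3 st.py
```

```text
14.58 [ 536.24 -179.85  129.62] [-1.5712 -0.0032 -0.2754] F [-1.4 -0.4 14.4] M [-0.185  0.352 -0.438] 0.147
```

>>> move_arm([
  {"tx": 0, "ty": 0, "tz": 0, "rx": 0, "ry": 0.05, "rz": 0, "grip": 0},
  {"tx": 0, "ty": 0.01, "tz": 0, "rx": 0, "ry": 0.05, "rz": 0, "grip": 0},
  {"tx": 0, "ty": 0, "tz": 0, "rx": 0, "ry": 0.05, "rz": 0, "grip": 0},
])

```text
t: 14.83
eef_pos: [536.3, -179.8, 129.5]
tcp_rot: [-1.571, -0.003, -0.429]
ft_force: [-1.3, -0.8, 14.1]
opening: 0.146
```

```bash
python3 st.py
```

```text
14.83 [ 536.32 -179.84  129.54] [-1.5711 -0.0034 -0.4286] F [-1.3 -0.8 14.1] M [0.024 0.086 0.386] 0.146
```

>>> move_arm([
  {"tx": 0, "ty": 0, "tz": 0, "rx": 0, "ry": -0.05, "rz": 0, "grip": 0},
  {"tx": 0, "ty": 0.01, "tz": 0, "rx": 0, "ry": -0.05, "rz": 0, "grip": 0},
  {"tx": 0, "ty": 0, "tz": 0, "rx": 0, "ry": -0.05, "rz": 0, "grip": 0},
])

```text
t: 15.08
eef_pos: [536.2, -179.8, 129.4]
tcp_rot: [-1.571, -0.003, -0.275]
ft_force: [-0.8, -0.0, 13.9]
opening: 0.146
```

```bash
python3 st.py
```

```text
15.08 [ 536.23 -179.84  129.42] [-1.5712 -0.0031 -0.2755] F [-0.8 -0.  13.9] M [-0.169  0.193 -0.439] 0.146
```

>>> move_arm([
  {"tx": 0, "ty": 0, "tz": 0, "rx": 0, "ry": 0.05, "rz": 0, "grip": 0},
  {"tx": 0, "ty": 0.01, "tz": 0, "rx": 0, "ry": 0.05, "rz": 0, "grip": 0},
  {"tx": 0, "ty": 0, "tz": 0, "rx": 0, "ry": 0.05, "rz": 0, "grip": 0},
])

```text
t: 15.33
eef_pos: [536.4, -179.9, 129.4]
tcp_rot: [-1.571, -0.003, -0.429]
ft_force: [-0.7, -0.5, 13.6]
opening: 0.146
```

```bash
python3 st.py
python3 - <<'E'
from cell import env
import cv2,numpy as np
p,d=env.read_camera("wrist");np.save("pics/w7.npy",d);cv2.imwrite("pics/w7.png",cv2.resize(p[130:270,180:340],(685,600),interpolation=cv2.INTER_CUBIC))
E
```

```text
15.33 [ 536.35 -179.86  129.35] [-1.5711 -0.0035 -0.4286] F [-0.7 -0.5 13.6] M [0.052 0.039 0.481] 0.146
```

View pics/w7.png

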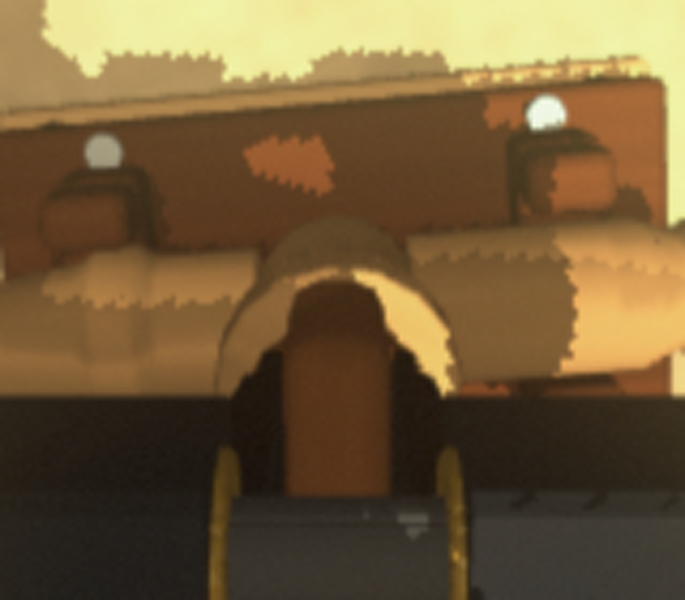

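The paddle is still aligned with the jaws (vertical at column 337) while the tap appears turned, so the key really does turn in the socket without slipping. Two more strokes, then finish square.

>>> move_arm([
  {"tx": 0, "ty": 0.01, "tz": 0, "rx": 0, "ry": -0.05, "rz": 0, "grip": 0},
  {"tx": 0, "ty": 0, "tz": 0, "rx": 0, "ry": -0.05, "rz": 0, "grip": 0},
  {"tx": 0, "ty": 0, "tz": 0, "rx": 0, "ry": -0.05, "rz": 0, "grip": 0},
])

```text
t: 15.63
eef_pos: [536.2, -179.8, 129.2]
tcp_rot: [-1.571, -0.003, -0.275]
ft_force: [-1.2, -0.7, 14.5]
opening: 0.145
```

```bash
python3 st.py
```

```text
15.63 [ 536.22 -179.83  129.23] [-1.5712 -0.0031 -0.2755] F [-1.2 -0.7 14.5] M [-0.164  0.23  -0.447] 0.145
```

>>> move_arm([
  {"tx": 0, "ty": 0.01, "tz": 0, "rx": 0, "ry": 0.05, "rz": 0, "grip": 0},
  {"tx": 0, "ty": 0, "tz": 0, "rx": 0, "ry": 0.05, "rz": 0, "grip": 0},
  {"tx": 0, "ty": 0, "tz": 0, "rx": 0, "ry": 0.05, "rz": 0, "grip": 0},
])

```text
t: 15.88
eef_pos: [536.3, -179.8, 129.2]
tcp_rot: [-1.571, -0.003, -0.428]
ft_force: [0.1, 0.2, 14.3]
opening: 0.144
```

```bash
python3 st.py
```

```text
15.88 [ 536.34 -179.83  129.16] [-1.5711 -0.0034 -0.4285] F [ 0.1  0.2 14.3] M [-0.017  0.115  0.422] 0.144
```

>>> move_arm([
  {"tx": 0, "ty": 0.01, "tz": 0, "rx": 0, "ry": -0.04, "rz": 0, "grip": 0},
  {"tx": 0, "ty": 0, "tz": 0, "rx": 0, "ry": -0.041, "rz": 0, "grip": 0},
  {"tx": 0, "ty": 0, "tz": 0, "rx": 0, "ry": 0, "rz": 0, "grip": 0},
  {"tx": 0, "ty": 0, "tz": 0, "rx": 0, "ry": 0, "rz": 0, "grip": 0},
])

```text
t: 16.22
eef_pos: [536.3, -179.9, 129.1]
tcp_rot: [-1.571, -0.003, -0.346]
ft_force: [-0.8, -0.1, 14.3]
opening: 0.145
```

```bash
python3 st.py
```

```text
16.22 [ 536.26 -179.88  129.08] [-1.5711 -0.0033 -0.3459] F [-0.8 -0.1 14.3] M [-0.011  0.148 -0.023] 0.145
```

>>> move_arm([
  {"tx": 0, "ty": 0, "tz": 0, "rx": 0, "ry": -0.05, "rz": 0, "grip": 0},
  {"tx": 0, "ty": 0, "tz": 0, "rx": 0, "ry": -0.04, "rz": 0, "grip": 0},
])

```text
t: 16.38
eef_pos: [536.2, -179.8, 129.0]
tcp_rot: [-1.571, -0.003, -0.255]
ft_force: [-1.0, -0.2, 14.3]
opening: 0.146
```

```bash
python3 st.py
```

```text
16.38 [ 536.21 -179.84  129.03] [-1.5712 -0.003  -0.2546] F [-1.  -0.2 14.3] M [-0.079  0.247 -0.429] 0.146
```

>>> move_arm([
  {"tx": 0, "ty": 0, "tz": 0, "rx": 0, "ry": -0.03, "rz": 0, "grip": 0},
])

```text
t: 16.47
eef_pos: [536.2, -179.8, 129.0]
tcp_rot: [-1.571, -0.003, -0.225]
ft_force: [-1.1, -0.4, 14.2]
opening: 0.145
```

```bash
python3 st.py
```

```text
16.47 [ 536.17 -179.83  129.04] [-1.5713 -0.003  -0.2247] F [-1.1 -0.4 14.2] M [-0.14   0.246 -0.403] 0.145
```

>>> move_arm([
  {"tx": 0, "ty": 0, "tz": 0, "rx": 0, "ry": -0.03, "rz": 0, "grip": 0},
])

```text
t: 16.55
eef_pos: [536.2, -179.8, 129.0]
tcp_rot: [-1.571, -0.003, -0.195]
ft_force: [-1.8, -0.2, 14.2]
opening: 0.149
```

```bash
python3 st.py;  python3 - <<'E'
from cell import env
import cv2,numpy as np
p,d=env.read_camera("wrist");np.save("pics/w8.npy",d);cv2.imwrite("pics/w8.png",cv2.resize(p[130:270,180:340],(685,600),interpolation=cv2.INTER_CUBIC))
E
```

```text
16.55 [ 536.16 -179.82  129.03] [-1.5714 -0.0029 -0.1952] F [-1.8 -0.2 14.2] M [-0.136  0.246 -0.421] 0.149
```

View pics/w8.png

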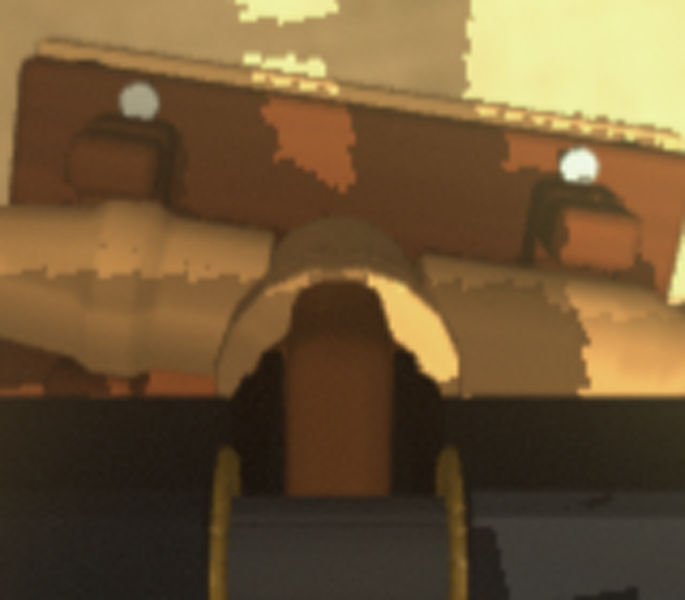

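The torque levels off at 0.42 N m, the depth holds at 129.03 and the press is steady. The paddle is still aligned with the jaws, so the key is fully wedged. I return to the square position, ending without wind-up.

>>> move_arm([
  {"tx": 0, "ty": 0, "tz": 0, "rx": 0, "ry": 0.06, "rz": 0, "grip": 0},
  {"tx": 0, "ty": 0, "tz": 0, "rx": 0, "ry": 0.06, "rz": 0, "grip": 0},
  {"tx": 0, "ty": 0, "tz": 0, "rx": 0, "ry": 0.06, "rz": 0, "grip": 0},
  {"tx": 0, "ty": 0, "tz": 0, "rx": 0, "ry": 0.055, "rz": 0, "grip": 0},
  {"tx": 0, "ty": 0, "tz": 0, "rx": 0, "ry": 0, "rz": 0, "grip": 0},
])

```text
t: 17.02
eef_pos: [536.3, -179.8, 129.0]
tcp_rot: [-1.571, -0.003, -0.434]
ft_force: [-0.7, -1.4, 13.8]
opening: 0.143
```

```bash
python3 st.py
```

```text
17.02 [ 536.33 -179.82  128.99] [-1.571  -0.0034 -0.434 ] F [-0.7 -1.4 13.8] M [-0.111  0.056 -0.11 ] 0.143
```

>>> move_arm([
  {"tx": 0, "ty": 0, "tz": 0, "rx": 0, "ry": -0.042, "rz": 0, "grip": 0},
  {"tx": 0, "ty": 0, "tz": 0, "rx": 0, "ry": -0.041, "rz": 0, "grip": 0},
  {"tx": 0, "ty": 0, "tz": 0, "rx": 0, "ry": 0, "rz": 0, "grip": 0},
  {"tx": 0, "ty": 0, "tz": 0, "rx": 0, "ry": 0, "rz": 0, "grip": 0},
])

```text
t: 17.35
eef_pos: [536.2, -179.8, 129.0]
tcp_rot: [-1.571, -0.003, -0.348]
ft_force: [-1.0, -0.0, 13.2]
opening: 0.142
```

```bash
python3 st.py;  python3 - <<'E'
from cell import env
import cv2,numpy as np
p,d=env.read_camera("wrist");np.save("pics/w9.npy",d);cv2.imwrite("pics/w9.png",cv2.resize(p[130:270,180:340],(685,600),interpolation=cv2.INTER_CUBIC))
E
```

```text
17.35 [ 536.24 -179.85  128.97] [-1.5711 -0.0031 -0.3479] F [-1.  -0.  13.2] M [-0.053  0.151 -0.013] 0.142
```

View pics/w9.png

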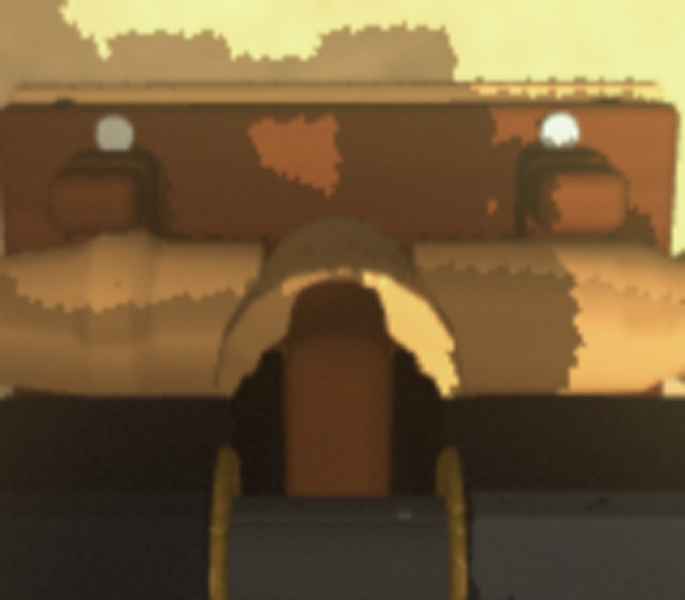

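The picture shows the paddle square: base edges level, paddle vertical at column 337. Next I unload and give a light tug to see whether it holds.

>>> move_arm([
  {"tx": 0, "ty": -0.05, "tz": 0, "rx": 0, "ry": 0, "rz": 0, "grip": 0},
  {"tx": 0, "ty": -0.05, "tz": 0, "rx": 0, "ry": 0, "rz": 0, "grip": 0},
  {"tx": 0, "ty": 0, "tz": 0, "rx": 0, "ry": 0, "rz": 0, "grip": 0},
])

```text
t: 17.65
eef_pos: [536.2, -179.8, 129.5]
tcp_rot: [-1.571, -0.003, -0.348]
ft_force: [1.4, -1.5, 6.4]
opening: 0.146
```

```bash
python3 st.py
```

```text
17.65 [ 536.18 -179.82  129.46] [-1.5711 -0.0027 -0.3481] F [ 1.4 -1.5  6.4] M [-0.234 -0.238 -0.051] 0.146
```

>>> move_arm([
  {"tx": 0, "ty": -0.03, "tz": 0, "rx": 0, "ry": 0, "rz": 0, "grip": 0},
  {"tx": 0, "ty": 0, "tz": 0, "rx": 0, "ry": 0, "rz": 0, "grip": 0},
  {"tx": 0, "ty": 0, "tz": 0, "rx": 0, "ry": 0, "rz": 0, "grip": 0},
])

```text
t: 17.9
eef_pos: [536.1, -179.8, 129.5]
tcp_rot: [-1.571, -0.002, -0.348]
ft_force: [1.3, -0.9, 6.4]
opening: 0.145
```

```bash
python3 st.py
```

```text
17.9 [ 536.13 -179.82  129.47] [-1.5711 -0.0024 -0.3482] F [ 1.3 -0.9  6.4] M [-0.429 -0.545 -0.065] 0.145
```

>>> move_arm([
  {"tx": 0, "ty": -0.04, "tz": 0, "rx": 0, "ry": 0, "rz": 0, "grip": 0},
  {"tx": 0, "ty": 0, "tz": 0, "rx": 0, "ry": 0, "rz": 0, "grip": 0},
  {"tx": 0, "ty": 0, "tz": 0, "rx": 0, "ry": 0, "rz": 0, "grip": 0},
])

```text
t: 18.15
eef_pos: [536.1, -179.8, 129.7]
tcp_rot: [-1.571, -0.002, -0.348]
ft_force: [4.5, -2.4, 3.6]
opening: 0.146
```

```bash
python3 st.py
```

```text
18.15 [ 536.09 -179.78  129.66] [-1.571  -0.0021 -0.3481] F [ 4.5 -2.4  3.6] M [-0.639 -1.098 -0.067] 0.146
```

>>> move_arm([
  {"tx": 0, "ty": -0.04, "tz": 0, "rx": 0, "ry": 0, "rz": 0, "grip": 0},
  {"tx": 0, "ty": 0, "tz": 0, "rx": 0, "ry": 0, "rz": 0, "grip": 0},
  {"tx": 0, "ty": 0, "tz": 0, "rx": 0, "ry": 0, "rz": 0, "grip": 0},
])

```text
t: 18.4
eef_pos: [536.0, -179.8, 129.8]
tcp_rot: [-1.571, -0.002, -0.348]
ft_force: [5.3, -3.6, 0.9]
opening: 0.145
```

```bash
python3 st.py
```

```text
18.4 [ 536.05 -179.78  129.84] [-1.571  -0.0019 -0.3481] F [ 5.3 -3.6  0.9] M [-0.689 -1.239 -0.052] 0.145
```

>>> move_arm([
  {"tx": 0.05, "ty": -0.02, "tz": -0.01, "rx": 0, "ry": 0, "rz": 0, "grip": 0},
  {"tx": 0, "ty": 0, "tz": 0, "rx": 0, "ry": 0, "rz": 0, "grip": 0},
  {"tx": 0, "ty": 0, "tz": 0, "rx": 0, "ry": 0, "rz": 0, "grip": 0},
])

```text
t: 18.65
eef_pos: [536.2, -179.8, 129.9]
tcp_rot: [-1.571, -0.001, -0.348]
ft_force: [5.9, -3.1, 0.3]
opening: 0.146
```

```bash
python3 st.py
```

```text
18.65 [ 536.16 -179.82  129.92] [-1.5708e+00 -9.0000e-04 -3.4810e-01] F [ 5.9 -3.1  0.3] M [-0.583 -1.133 -0.051] 0.146
```

>>> move_arm([
  {"tx": 0.02, "ty": -0.05, "tz": -0.02, "rx": 0, "ry": 0, "rz": 0, "grip": 0},
  {"tx": 0, "ty": 0, "tz": 0, "rx": 0, "ry": 0, "rz": 0, "grip": 0},
  {"tx": 0, "ty": 0, "tz": 0, "rx": 0, "ry": 0, "rz": 0, "grip": 0},
])

```text
t: 18.9
eef_pos: [536.1, -179.9, 130.1]
tcp_rot: [-1.571, -0.0, -0.348]
ft_force: [5.3, -1.2, -2.7]
opening: 0.144
```

```bash
python3 st.py
```

```text
18.9 [ 536.14 -179.91  130.1 ] [-1.5706e+00 -3.0000e-04 -3.4820e-01] F [ 5.3 -1.2 -2.7] M [-0.413 -1.323 -0.05 ] 0.144
```

The key rises and falls with the cradle (1.1 mm for 17 N, matching its rate) and withstands the light tug: it holds. I release.

>>> move_arm([
  {"tx": 0, "ty": 0.01, "tz": 0, "rx": 0, "ry": 0, "rz": 0, "grip": 0},
  {"tx": 0, "ty": 0, "tz": 0, "rx": 0, "ry": 0, "rz": 0, "grip": 40},
  {"tx": 0, "ty": 0, "tz": 0, "rx": 0, "ry": 0, "rz": 0, "grip": 40},
  {"tx": 0, "ty": 0, "tz": 0, "rx": 0, "ry": 0, "rz": 0, "grip": 40},
  {"tx": 0, "ty": 0, "tz": 0, "rx": 0, "ry": 0, "rz": 0, "grip": 40},
  {"tx": 0, "ty": 0, "tz": 0, "rx": 0, "ry": 0, "rz": 0, "grip": 40},
])

```text
t: 19.4
eef_pos: [535.7, -179.8, 130.3]
tcp_rot: [-1.571, 0.001, -0.348]
ft_force: [-0.5, 0.2, -0.1]
opening: 0.389
```

```bash
python3 st.py
```

```text
19.4 [ 535.66 -179.78  130.31] [-1.5708e+00  7.0000e-04 -3.4790e-01] F [-0.5  0.2 -0.1] M [-0.024 -0.1   -0.001] 0.389
```

>>> move_arm([
  {"tx": 0, "ty": -1, "tz": 0, "rx": 0, "ry": 0, "rz": 0, "grip": 40},
  {"tx": 0, "ty": -2, "tz": 0, "rx": 0, "ry": 0, "rz": 0, "grip": 40},
  {"tx": 0, "ty": -2, "tz": 0, "rx": 0, "ry": 0, "rz": 0, "grip": 40},
  {"tx": 0, "ty": -3, "tz": 0, "rx": 0, "ry": 0, "rz": 0, "grip": 60},
  {"tx": 0, "ty": -3, "tz": -1, "rx": 0, "ry": 0, "rz": 0, "grip": 60},
  {"tx": 0, "ty": -2, "tz": -2, "rx": 0, "ry": 0, "rz": 0, "grip": 60},
  {"tx": 0, "ty": 0, "tz": 0, "rx": 0, "ry": 0, "rz": 0, "grip": 60},
  {"tx": 0, "ty": 0, "tz": 0, "rx": 0, "ry": 0, "rz": 0, "grip": 60},
])

```text
t: 20.07
eef_pos: [525.5, -208.7, 261.9]
tcp_rot: [-1.571, -0.002, -0.349]
ft_force: [0.6, -0.1, -1.4]
opening: 0.594
```

```bash
python3 st.py;python3 - <<'E'
from plan import *
from cell import env
for n in("wrist","top","scene"):
    s=env.state();c=env.calibration(n);p,d=env.read_camera(n);cv2.imwrite(f"pics/f_{n}.png",p)
    C=cloud(c,d);P=C.reshape(-1,3);P=P[np.isfinite(P[:,0])&(np.hypot(P[:,0]-536,P[:,1]+180)<32)]
    Q=P[(P[:,2]>130)&(P[:,2]<152)]
    print(n,len(Q))
    if len(Q)>20: print(np.percentile(Q[:,2],[10,50,90]),cv2.minAreaRect(Q[:,:2].astype(np.float32)))
    a={"wrist":(100,220,170,330),"top":(160,260,300,400),"scene":(110,220,270,400)}[n]
    cv2.imwrite(f"pics/fc_{n}.png",cv2.resize(p[a[0]:a[1],a[2]:a[3]],(390,300),interpolation=2))
cv2.imwrite("pics/fin.png",np.vstack([np.hstack([cv2.imread("pics/fc_wrist.png"),cv2.imread("pics/fc_top.png")]),np.hstack([cv2.imread("pics/fc_scene.png"),cv2.resize(cv2.imread("pics/f_top.png"),(390,300))])]))
E
```

```text
20.07 [ 525.55 -208.66  261.87] [-1.5712 -0.0024 -0.3492] F [ 0.6 -0.1 -1.4] M [ 0.021 -0.104 -0.021] 0.594
wrist 654
[138.93400932 141.24039114 142.48440292] ((535.7050170898438, -180.55393981933594), (47.99909591674805, 13.162606239318848), 69.8416976928711)
top 186
[137.76912596 141.03987539 143.30637159] ((536.1536254882812, -180.74728393554688), (49.08820343017578, 13.866175651550293), 70.88568878173828)
scene 132
[131.67273232 138.59199452 141.65386938] ((534.1643676757812, -179.72714233398438), (49.69309616088867, 15.895740509033203), 67.73514556884766)
```

View pics/fin.png

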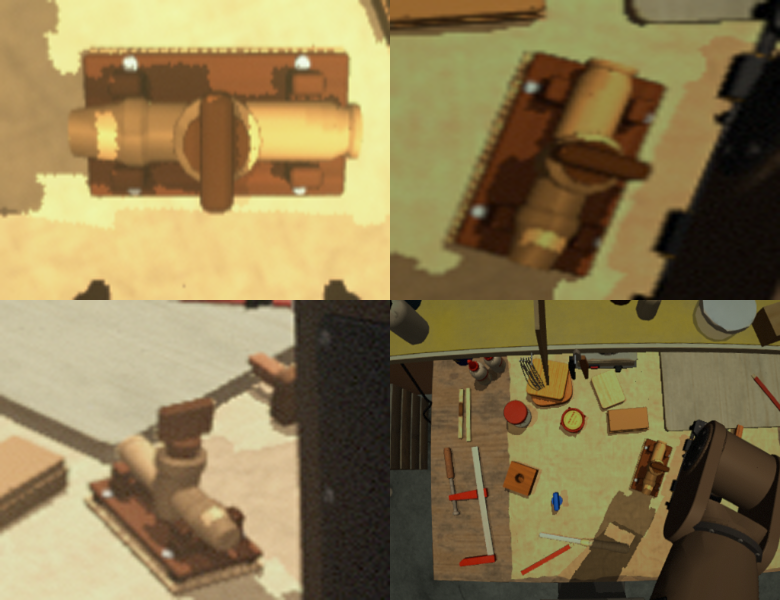

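```bash
python3 -c "
from cell import env
print(env.job_done())"
```

```text
the job is handed in; nothing more can be done
None
```

The plain wooden key is out of its stand and wedged in the tap's socket, paddle square across the barrel. I handed the job in at about 20 s of the 53 s allowed.

- **Pressing and twisting:** I twisted to and fro at about 14–16 N of downward press, with torque levelling off near 0.42 N m. The highest press at any reading was about 16.5 N, under the 22 N limit. The arm reports force only at the end of each move.
- **Depth:** the key first bound with its foot about 44 mm down and finished about 48.6 mm down. That is roughly 4 mm of wedging, at the upper end of what you described. The collar stays about 9 mm clear of the boss.
- **Hold:** with the press taken off, the key moved with the cradle and withstood a light upward tug of about 1.5–3 N. It did not move when the jaws opened.
- **Square:** after release, the wrist camera put the paddle at 69.8° and the barrel at -19.9°, so it is square within about 0.3°. The top camera read 70.9° and the coarser scene camera 67.7°, so they disagree by up to about 2°.
- **Side force:** while I unloaded the press, a side force of about 6 N built up between the jaws and the seated key. It vanished on release, and the key stayed upright.
- **Other objects:** the tin, sanding block, jar and blue look-alike look untouched in the last pictures.

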